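# Seat a mixer shaft in its V-groove fixture and latch it

### The arm

A 6-joint arm with a two-finger parallel gripper is mounted at the origin on the work surface. World frame = base frame: x ahead of the robot, y to its left, z up, the work surface at z = 0. Lengths are in m, angles in rad, forces in N, time in s.
With the tool pointing down it reaches from about 0.3 to 0.95 m from the base axis. Payload 3.1 kg.
Tool frame: the origin (TCP) lies midway between the tips of the shut fingers; the grasp point (between the pads) lies 19 mm behind it; z points along the fingers, y is the direction in which the jaws open and shut (so a half turn about z gives the same grasp; the last joint's range is limited). The gripper opens to 85 mm and grips with 20 to 120 N. Pads are 22 mm wide; open, the fingers measure 114 mm over their backs; the gripper's body (76 mm by 85 mm) begins 54 mm behind the grasp point. The pads swing forward as they close: fully open they stand 13 mm farther back than shut.
Start: joints at [-1.277, 0.308, 1.634, -0, 1.2, -0.07], TCP at [0.222, -0.584, 0.196] pointing down, gripper open.
Joint ranges: [-3.06, 3.06], [-0.79, 1.96], [0.05, 2.63], [-1.19, 4.34], [0.05, 2.64], [-2.94, 2.94]. Speed limits (rad/s): [2.79, 2.79, 3.14, 3.14, 3.14, 3.14].

### API

Orientations are given as a unit quaternion [x, y, z, w].
In Python, from bench import * gives the robot as it stands. The module is installed in compiled form; this text tells all that it offers.
- The arm moves only by the shell command python3 -m inch 'ROWS' [FORCE]. ROWS is JSON, a list of rows, each a list of 3 entries, a list of its own where there are three numbers: the turn, a rotation vector about the tool's x, y, z in units of 8 degrees (1.0 is 8 degrees), then the shift along the tool's x, y, z in units of 60 mm (1.0 is 60 mm), then the gripper command: -1 is fully open, 1 is shut, values between are in proportion. A call has 1 to 10 rows; each row is the pose to reach, as a shift and turn from the pose commanded when the call began, along the tool's axes at that moment; what a row does not reach only later rows make up. A row lasts 1/8 s, in which the tool goes at most 62.5 mm and 10.7 degrees, less where a joint would pass 70% of its speed; a pose out of reach is approached as far as the arm can. A call with a gripper value outside its range is refused whole. The fingers move at their own pace and stop on an object; FORCE is the grip in N (left out, the last holds). Time passes only in rows, so rows that repeat a pose let the fingers close. It gives the time, the measured TCP pose, the force and the opening at its end, in the units of the state.
- get_obs(): the state, without advancing time (a new reading comes with each control period).
- capture(name): name is "scene" or "top" or "wrist"; returns the picture (400x640x3 uint8, blue, green, red); there is no depth.
- calibration(name): a dict with "camera_matrix" (3x3 intrinsics, pixels), "world_from_camera" (4x4, takes a point from camera to world coordinates). Camera axes: x right, y down, z forward; pixel columns grow to the right and rows downward; lengths in m; the calibration is good to about 2 mm. A picture is of the moment at which its call begins: read the wrist's pose just before it. calibration takes no time and is no camera call; for the wrist camera it gives the pose at the moment of the call.
- finish_job(): hands the job in, once; it reports no verdict.
The state is a dict: "clock": time; "q": joint angles; "joint_vel": joint speeds; "tau": joint torques, N m; "ee_pos": TCP position; "orientation": TCP orientation; "ft_force": force on the tool from outside, world axes, zero at the start; "wrist_torque": the same for the moment, N m; "gripper_width": finger opening in m.
Only numpy, scipy, OpenCV 4.12 (cv2) and the standard library are available. Lean on these libraries where they do the work, as an engineer would, in place of code of your own. Each camera call takes 0.05 s, during which the arm holds its last target.

### The job

The mixer's steel shaft is lying in the gold V-groove fixture, short of the red end stop. With the latch still open, gently push the shaft along the groove, without lifting it out, until its end touches the stop; then swing the black-knobbed latch bar over and fully down into the shaft's neck. Leave the other things on the bench where they are.

Things in the scene. Friction and masses are not known exactly. Their poses are not given: they have to be found in the camera images.
- fixture: Fixture bolted to the bench: dark base plate 300 x 135 x 12 mm with a gold V-groove rail 250 mm long, 60 mm wide, top 43 mm above the bench. Origin on the bench under the groove's centre line; x along the groove to the red stop, y towards the latch pivot, z up. The rail spans x = -130 to +120 mm; the groove has 45-degree walls, is 24 mm wide at the top and open at the -x end.
- stop_face (a point): Centre of the red end stop's face (block 60 mm wide, 16 mm thick along the groove, top 75 mm above the bench), on the axis of the seated shaft: 120 mm along x from the fixture's origin and 48 mm above the bench. Axes as the fixture's. The stop is rigid.
- shaft: Loose steel shaft, 24 mm diameter, 200 mm long, about 0.45 kg, lying in the groove, axis 48 mm and top 60 mm above the bench (17 mm stand clear of the rail). Origin mid-length on its axis; x towards the stop; it may roll about x. A neck, 10 mm diameter and 16 mm wide, is centred 5 mm behind the origin. Blue band near the tail. Sliding friction some 2 to 6 N.
- shaft_nose (a point): Centre of the shaft's flat end towards the stop, 100 mm ahead of its origin. The distance to stop_face is the distance still to push (starts at 35 to 75 mm).
- shaft_tail (a point): Centre of the shaft's flat tail end, 100 mm behind its origin; the end to push on.
- latch (a joint): Angle of the latch bar, rad: 0 = fully closed (level, across the rail, in the shaft's neck), 1.57 = upright, more = leaning away from the rail (starts 1.6 to 1.9, limit 2.0). Steel bar 8 mm wide, 10 mm thick, 98 mm long from the pivot. It stays where left (hinge friction 0.09 N m). It closes only if the shaft is within about 4 mm of home, else it lands on the full diameter, about 0.1 rad open.
- latch_pivot (a point): Hinge point of the latch: 15 mm along x and 50 mm along y from the fixture's origin, 60 mm above the bench. The hinge axis is parallel to the groove. Two cheeks beside it reach 70 mm above the bench. Axes as the fixture's; the closed bar points along -y from here.
- latch_knob (a point): Centre of the black ball knob (28 mm diameter), 108 mm from the pivot along the bar.
- wrench: Bystander: steel wrench lying on the bench to the robot's right. Origin under its middle.
- screwdriver: Bystander: screwdriver lying beyond the fixture. Origin under its middle.
- beaker: Bystander: steel beaker, 76 mm wide, 100 mm tall, to the robot's left. Origin at the centre of its underside.
- bottle: Bystander: white bottle with blue cap, 60 mm wide, 150 mm tall, to the robot's left. Origin at the centre of its underside.
- ferrule: Bystander: flat steel ring, 64 mm wide, 14 mm high, to the left on the robot's side of the fixture. Origin at the centre of its underside.
- ball_valve: Bystander: steel ball valve with a blue handle, 120 mm long, 53 mm high, at the far right. Origin at the centre of its underside.
- flange: Bystander: flat steel flange disc, 84 mm wide, 22 mm high, to the right on the robot's side of the fixture. Origin at the centre of its underside.
There are look-alikes about, which are no part of the job. What is shaped like the shaft but green is not meant.

How it is judged:
By the outcome, as a careful person would: the job done as asked, in the order asked, and still so for the second after the job is handed in, with the robot touching nothing.
It also fails if it takes over 48 s, if anything falls off the work surface, if the arm or the gripper's body presses on something with over 40 N, if the wrist force passes 120 N, or if a joint passes its speed limit or range.

## Working session

There is one attempt and no reset: what is moved stays moved. The work goes in short steps, Python scripts to look and compute and a shell command to move; the robot and the scene stay as the last step left them, time stands still between calls to the robot, and variables do not carry over. Pictures are saved under pics/ and viewed, and the job is handed in when it is done.

```bash
mkdir -p pics; ls; python3 - <<'E'
from bench import *
import cv2
o=get_obs(); print(o)
for n in("scene","top"):
    cv2.imwrite(f"pics/{n}0.png",capture(n)); c=calibration(n); print(c)
E
```

```text
pics
{'clock': 0.0, 'q': array([-1.27673075e+00,  3.09002735e-01,  1.63521127e+00, -5.94516153e-06,
        1.19974990e+00, -6.96864649e-02]), 'joint_vel': array([ 0.00077338,  0.00043057,  0.00097276,  0.00251709, -0.00182598,
        0.00077349]), 'tau': array([-5.06035412e-04, -4.15258384e+01, -2.76666820e+01, -1.91675927e-04,
        1.02893851e-02,  7.99922816e-06]), 'ee_pos': array([ 0.22207412, -0.5832179 ,  0.19513685]), 'orientation': array([ 9.83505211e-01,  1.80875907e-01, -1.35487648e-04, -1.17786277e-03]), 'ft_force': array([ 1.21583985, -0.37589796, -0.43722937]), 'wrist_torque': array([-0.04424361, -0.02030946, -0.00705203]), 'gripper_width': 0.08528047567840313}
{'camera_matrix': array([[465.18487493,   0.        , 312.78335071],
       [  0.        , 465.18487493, 200.01440667],
       [  0.        ,   0.        ,   1.        ]]), 'world_from_camera': array([[ 0.40993034,  0.7557912 , -0.51062391,  1.21543513],
       [ 0.9120836 , -0.33488222,  0.23655318, -0.30791949],
       [ 0.00778594, -0.56270202, -0.82662314,  1.07398994],
       [ 0.        ,  0.        ,  0.        ,  1.        ]])}
{'camera_matrix': array([[393.60726299,   0.        , 326.26304429],
       [  0.        , 393.60726299, 194.99632069],
       [  0.        ,   0.        ,   1.        ]]), 'world_from_camera': array([[-5.68086248e-04, -9.94303724e-01,  1.06582279e-01,
         4.57917748e-01],
       [-9.99886530e-01, -1.03963530e-03, -1.50281553e-02,
        -2.11105162e-03],
       [ 1.50533575e-02, -1.06578722e-01, -9.94190310e-01,
         1.04642659e+00],
       [ 0.00000000e+00,  0.00000000e+00,  0.00000000e+00,
         1.00000000e+00]])}
```

View pics/scene0.png

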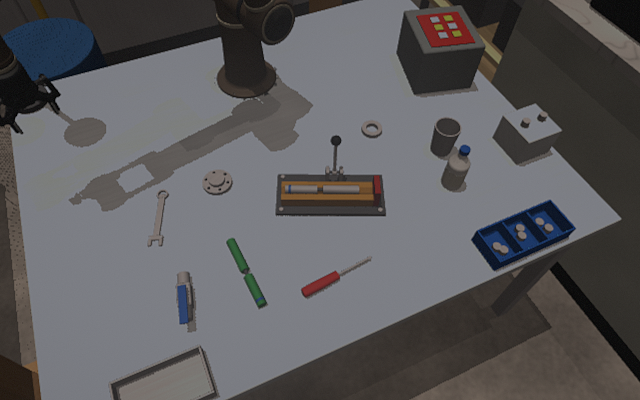

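View pics/top0.png

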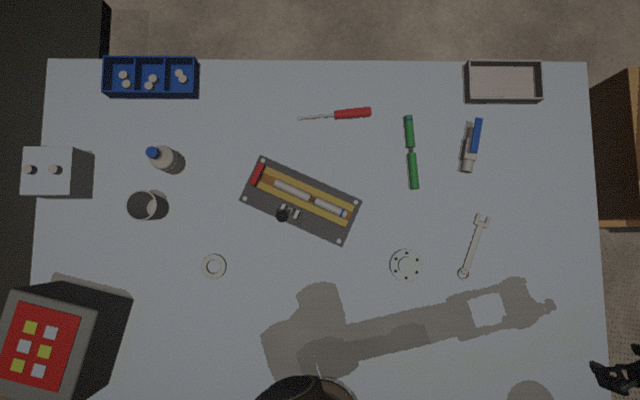

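The fixture sits at about (300,200) in the top view. Its stop is at (257,175), to the robot's left and away from it, and the latch knob is at (283,213) on the robot's side. The green look-alike is at (412,150). I'll enlarge both views.

```bash
python3 - <<'E'
import cv2
a=cv2.imread("pics/top0.png")[145:255,230:375]; cv2.imwrite("pics/top0c.png",cv2.resize(a,None,fx=5.4,fy=5.4,interpolation=cv2.INTER_CUBIC))
a=cv2.imread("pics/scene0.png")[125:225,265:398]; cv2.imwrite("pics/scene0c.png",cv2.resize(a,None,fx=6,fy=6,interpolation=cv2.INTER_CUBIC))
E
```

```text
(no output)
```

View pics/top0c.png

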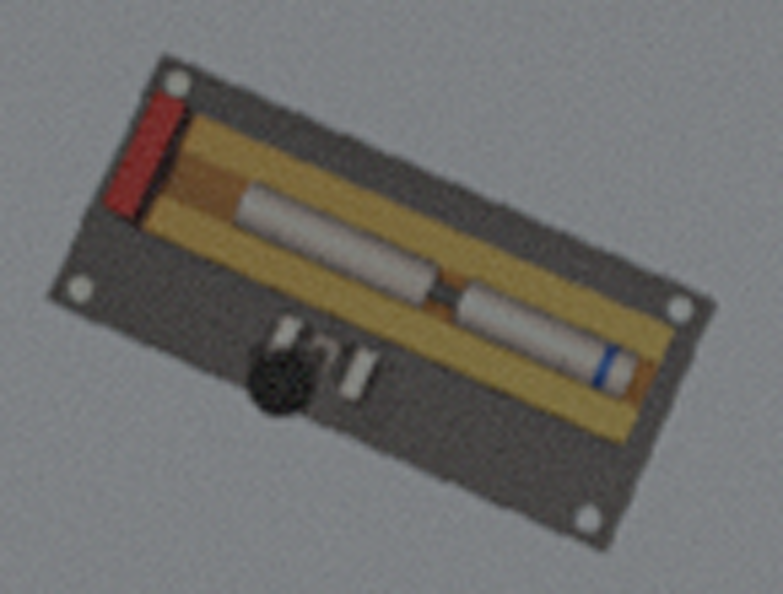

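View pics/scene0c.png

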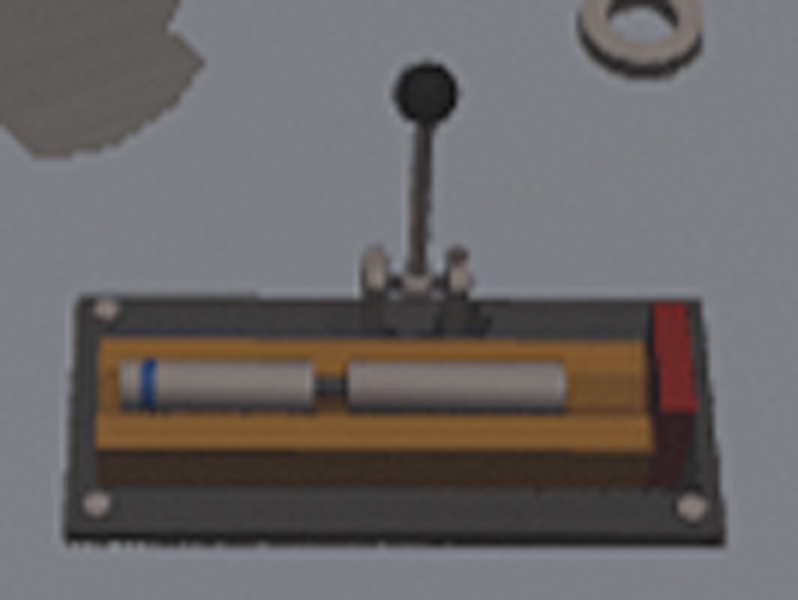

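```bash
cat > fit.py <<'E'
import numpy as np
from bench import calibration
from scipy.optimize import least_squares
cal={n:calibration(n) for n in("scene","top")}
def proj(n,P):
    c=cal[n];T=np.linalg.inv(c["world_from_camera"]);p=T[:3,:3]@P+T[:3,3];p=c["camera_matrix"]@p;return p[:2]/p[2]
def mk(p):
    x,y,th=p[:3];c,s=np.cos(th),np.sin(th)
    return lambda a,b,z:np.array([x+c*a-s*b,y+s*a+c*b,z])
def pts(p):
    W=mk(p);px,py,d,la=p[3:7]
    L={}
    for i,sx in(("-",-1),("+",1)):
        for j,sy in(("-",-1),("+",1)):
            L["pl"+i+j]=W(px+sx*.15,py+sy*.0675,.012)
    for j,sy in(("-",-1),("+",1)):
        L["r-"+j]=W(-.13,sy*.03,.043);L["r+"+j]=W(.12,sy*.03,.043)
        L["s0"+j]=W(.12,sy*.03,.075);L["s1"+j]=W(.136,sy*.03,.075)
    L["nose"]=W(.12-d,0,.056);L["tail"]=W(-.08-d,0,.056);L["neck"]=W(.015-d,0,.053)
    L["knob"]=W(.015,.05-.108*np.cos(la),.06+.108*np.sin(la))
    return L
M={"top":{"r-+":(627,443),"r--":(677,328),"s1-":(157,91),"s0-":(190,100),"s1+":(105,207),
 "pl+-":(168,55),"pl++":(50,297),"pl-+":(607,548),"pl--":(716,302),"nose":(247,203),"tail":(630,377),"neck":(447,293),"knob":(282,380)},
 "scene":{"r-+":(100,340),"r--":(95,450),"r+-":(655,448),"s0+":(655,303),"s1+":(690,303),"s1-":(697,412),"s0-":(660,412),
 "pl-+":(78,297),"pl++":(700,298),"pl+-":(725,547),"pl--":(65,545),"nose":(565,385),"tail":(121,385),"neck":(331,385),"knob":(427,93)}}
def px(n,c):
    s,o=(5.4,(230,145)) if n=="top" else (6,(265,125))
    return (np.array(c)+.5)/s-.5+o
def res(p,full=False):
    L=pts(p);r=[(n,k,proj(n,L[k])-px(n,v)) for n in M for k,v in M[n].items()]
    return r if full else np.concatenate([a[2] for a in r])
if __name__=="__main__":
    s=least_squares(res,[.5,.05,1.1,0,.01,.05,1.7],loss="soft_l1")
    np.save("p.npy",s.x);print(s.x.round(4))
    for a in res(s.x,True):print(a[0],a[1],a[2].round(2))
    W=mk(s.x);d=s.x[5]
    print("tail",W(-.08-d,0,.048),"stop",W(.12,0,.048),"pivot",W(.015,.05,.06),"knob",pts(s.x)["knob"],"xf",np.cos(s.x[2]),np.sin(s.x[2]))
E
python3 fit.py
```

```text
[0.5662 0.0399 1.1464 0.0048 0.0117 0.0395 1.7728]
top r-+ [-0.18 -0.28]
top r-- [ 0.08 -0.4 ]
top s1- [ 0.27 -1.3 ]
top s0- [-0.03 -0.36]
top s1+ [-0.46 -1.13]
top pl+- [-0.32 -1.58]
top pl++ [-0.45 -0.5 ]
top pl-+ [0.44 0.25]
top pl-- [ 1.03 -1.13]
top nose [-0.47 -1.05]
top tail [ 0.62 -0.79]
top neck [ 0.21 -0.6 ]
top knob [0.39 0.14]
scene r-+ [ 0.01 -0.33]
scene r-- [-0.06 -0.7 ]
scene r+- [-0.31  0.2 ]
scene s0+ [-0.52 -0.65]
scene s1+ [-0.44 -0.61]
scene s1- [ 0.18 -0.62]
scene s0- [ 0.27 -0.66]
scene pl-+ [-0.43 -0.52]
scene pl++ [ 0.32 -0.02]
scene pl+- [ 0.2  -1.91]
scene pl-- [-0.51 -2.23]
scene nose [-0.16 -1.28]
scene tail [-0.27 -1.74]
scene neck [-0.08 -0.87]
scene knob [-0.14 -0.02]
tail [ 0.51696549 -0.06901187  0.048     ] stop [0.61557567 0.14923341 0.048     ] pivot [0.52677687 0.07413498 0.06      ] knob [0.50703382 0.08305552 0.16580471] xf 0.4117524908424409 0.911295718351099
```

```bash
cat > h.py <<'E'
import numpy as np, sys
from bench import *
from scipy.spatial.transform import Rotation as R
p=np.load("p.npy")
c,s=np.cos(p[2]),np.sin(p[2])
def W(a,b,z): return np.array([p[0]+c*a-s*b,p[1]+s*a+c*b,z])
def state():
    o=get_obs();P=o["ee_pos"];d=P-[p[0],p[1],0]
    f=o["ft_force"]
    print("t",round(o["clock"],2),"fix xyz mm",np.round([1e3*(c*d[0]+s*d[1]),1e3*(-s*d[0]+c*d[1]),1e3*P[2]],1),"F fix",np.round([c*f[0]+s*f[1],-s*f[0]+c*f[1],f[2]],2),"q",o["q"].round(2),"w",round(o["gripper_width"],4))
    return o
def to(a,b,z,yaw=None):
    "fixture mm -> units"
    o=state();Rt=R.from_quat(o["orientation"])
    D=Rt.inv().apply(W(a/1e3,b/1e3,z/1e3)-o["ee_pos"])/.06
    yaw=p[2] if yaw is None else yaw
    T=R.from_euler("z",yaw)*R.from_euler("x",np.pi)
    print("turn",np.round(np.degrees((Rt.inv()*T).as_rotvec())/8,2),"shift",D.round(3))
E
python3 -c "
from h import *
to(-165,0,150)"
```

```text
t 0.1 fix xyz mm [-709.6   56.9  195.2] F fix [ 0.2  -1.15  0.63] q [-1.28  0.31  1.64  0.    1.2  -0.07] w 0.0856
turn [-0.01 -0.01 -5.61] shift [ 7.104 -5.726  0.767]
```

```bash
python3 -m inch '[[[0,0,-5.6],[7.1,-5.73,0],1],[[0,0,-5.6],[7.1,-5.73,0],1],[[0,0,-5.6],[7.1,-5.73,0],1],[[0,0,-5.6],[7.1,-5.73,0],1],[[0,0,-5.6],[7.1,-5.73,0],1],[[0,0,-5.6],[7.1,-5.73,0],1],[[0,0,-5.6],[7.1,-5.73,0],1],[[0,0,-5.6],[7.1,-5.73,0],1],[[0,0,-5.6],[7.1,-5.73,0.77],1],[[0,0,-5.6],[7.1,-5.73,0.77],1]]' 20
python3 -m inch '[[[0,0,0],[0,0,0],1],[[0,0,0],[0,0,0],1]]'
python3 - <<'E'
from h import *
import cv2
c0=calibration("wrist");cv2.imwrite("pics/w1.png",capture("wrist"))
np.savez("w1.npz",K=c0["camera_matrix"],T=c0["world_from_camera"]);print(c0)
to(-165,0,48)
E
```

```text
clock: 1.35
ee_pos: [0.4959, -0.1076, 0.1465]
orientation: [0.839, 0.544, -0.002, -0.003]
ft_force: [-0.8, 0.0, 0.2]
gripper_width: -0.0001
clock: 1.6
ee_pos: [0.4986, -0.1126, 0.1512]
orientation: [0.841, 0.541, 0.0, 0.001]
ft_force: [0.5, -0.0, 0.4]
gripper_width: 0.0
{'camera_matrix': array([[345.7426433 ,   0.        , 318.00604261],
       [  0.        , 345.7426433 , 191.71693437],
       [  0.        ,   0.        ,   1.        ]]), 'world_from_camera': array([[ 0.91024278, -0.39791256, -0.11455858,  0.52819738],
       [-0.41406917, -0.87323785, -0.2569093 , -0.04775254],
       [ 0.00219055,  0.28128501, -0.95962177,  0.32861091],
       [ 0.        ,  0.        ,  0.        ,  1.        ]])}
t 1.65 fix xyz mm [-166.8   -1.4  151.4] F fix [-0.95  1.15  0.36] q [-0.31  0.14  1.94 -0.    1.06  0.12] w 0.0
turn [ 0.02 -0.   -0.02] shift [ 0.03  -0.027  1.724]
```

View pics/w1.png

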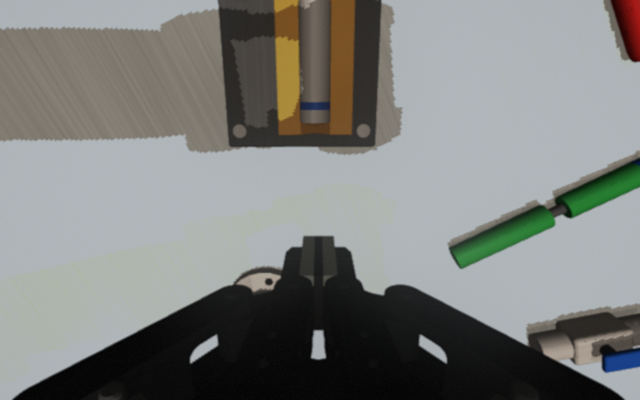

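```bash
python3 - <<'E'
import cv2,numpy as np
a=cv2.imread("pics/w1.png")[0:155,215:405]; cv2.imwrite("pics/w1c.png",cv2.resize(a,None,fx=3.8,fy=3.8,interpolation=cv2.INTER_CUBIC))
E
cat > wp.py <<'E'
import numpy as np
def ray(f,u,v,z):
    d=np.load(f);K,T=d["K"],d["T"];r=T[:3,:3]@np.linalg.solve(K,[u,v,1]);o=T[:3,3]
    P=o+r*(z-o[2])/r[2];p=np.load("p.npy");c,s=np.cos(p[2]),np.sin(p[2]);D=P-[p[0],p[1],0]
    return np.round(1e3*np.array([c*D[0]+s*D[1],-s*D[0]+c*D[1],z]),1)
E
```

```text
(no output)
```

View pics/w1c.png

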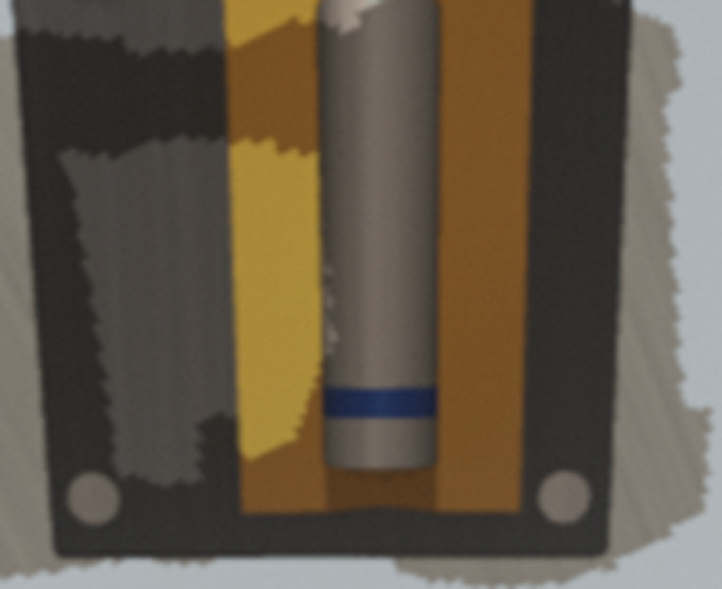

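```bash
python3 - <<'E'
from wp import ray
f=lambda u,v,z:ray("w1.npz",(u+.5)/3.8-.5+215,(v+.5)/3.8-.5,z)
print("rail corners",f(241,513,.043),f(523,513,.043),"rail up",f(226,60,.043),f(531,60,.043))
print("tail bottom",f(380,470,.048),f(325,463,.048),f(437,463,.048),"up",f(320,60,.048),f(440,60,.048))
E
```

```text
rail corners [-130.3   30.8   43. ] [-130.4  -30.2   43. ] rail up [-41.6  30.6  43. ] [-41.7 -29.5  43. ]
tail bottom [-120.8    0.7   48. ] [-119.3   12.2   48. ] [-119.3  -11.3   48. ] up [-42.5  11.9  48. ] [-42.6 -11.4  48. ]
```

The wrist view agrees with the fit to within 1 mm: tail at x_f = -120, so about 40 mm left to push. I'll lower the tool behind the tail.

```bash
python3 -m inch '[[[0,0,0],[0.03,-0.03,0.6],1],[[0,0,0],[0.03,-0.03,1.2],1],[[0,0,0],[0.03,-0.03,1.74],1],[[0,0,0],[0.03,-0.03,1.74],1],[[0,0,0],[0.03,-0.03,1.74],1]]'
python3 - <<'E'
from h import *
import cv2
cv2.imwrite("pics/s1.png",cv2.resize(capture("scene")[105:225,245:398],None,fx=5,fy=5,interpolation=cv2.INTER_CUBIC))
to(-132,0,47)
E
```

```text
clock: 2.28
ee_pos: [0.4986, -0.11, 0.0473]
orientation: [0.841, 0.542, 0.001, 0.001]
ft_force: [1.0, -0.1, 0.9]
gripper_width: -0.0002
t 2.33 fix xyz mm [-164.2   -0.5   47.7] F fix [ 0.54 -0.81 -0.26] q [-0.3   0.29  2.01 -0.    0.84  0.12] w 0.0002
turn [ 0.03 -0.   -0.01] shift [ 0.536 -0.009  0.013]
```

View pics/s1.png

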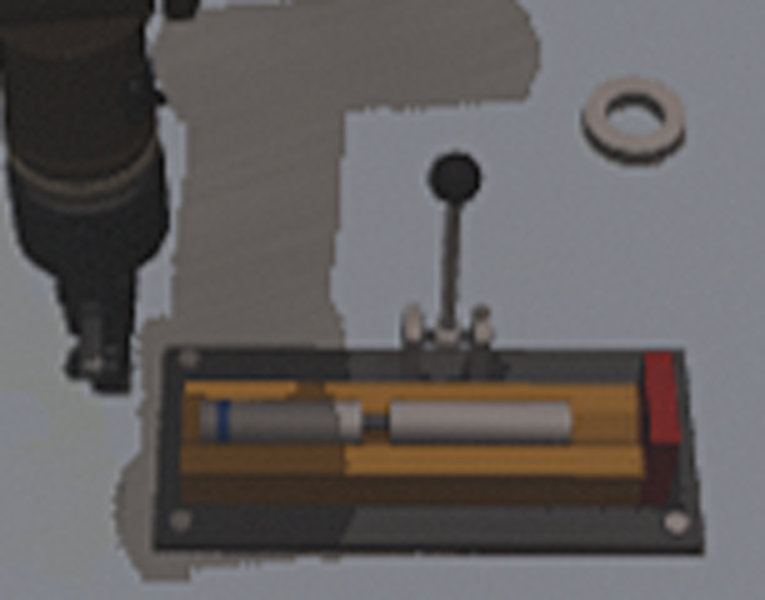

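The fingers hang behind the tail, with the shaft still untouched. Next I push, slowly.

```bash
python3 -m inch '[[[0,0,0],[0.2,-0.01,0.01],1],[[0,0,0],[0.35,-0.01,0.01],1],[[0,0,0],[0.46,-0.01,0.01],1],[[0,0,0],[0.52,-0.01,0.01],1],[[0,0,0],[0.57,-0.01,0.01],1],[[0,0,0],[0.62,-0.01,0.01],1],[[0,0,0],[0.67,-0.01,0.01],1],[[0,0,0],[0.72,-0.01,0.01],1]]'
python3 - <<'E'
from h import *
import cv2
cv2.imwrite("pics/t2.png",cv2.resize(capture("top")[145:255,230:375],None,fx=5.4,fy=5.4,interpolation=cv2.INTER_CUBIC))
cv2.imwrite("pics/w2.png",capture("wrist"))
to(-95,0,47)
E
```

```text
clock: 3.32
ee_pos: [0.5146, -0.0692, 0.0451]
orientation: [0.84, 0.542, -0.0, -0.0]
ft_force: [-0.7, 1.0, -0.6]
gripper_width: -0.0
t 3.42 fix xyz mm [-120.5    2.1   45.2] F fix [-0.48 -0.6  -0.49] q [-0.22  0.31  1.98  0.    0.85  0.21] w -0.0001
turn [ 0. -0. -0.] shift [ 0.425  0.035 -0.031]
```

View pics/t2.png

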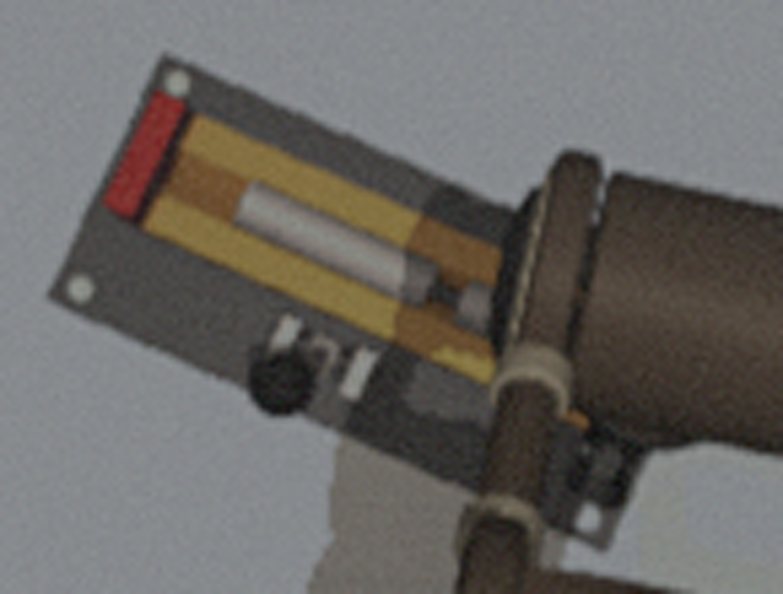

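View pics/w2.png

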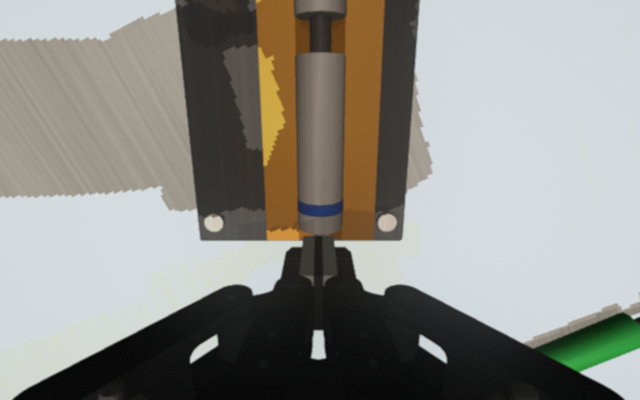

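```bash
python3 -m inch '[[[0,0,0],[0.05,0.01,-0.03],1],[[0,0,0],[0.1,0.01,-0.03],1],[[0,0,0],[0.15,0.01,-0.03],1],[[0,0,0],[0.2,0.01,-0.03],1],[[0,0,0],[0.25,0.01,-0.03],1],[[0,0,0],[0.3,0.01,-0.03],1],[[0,0,0],[0.35,0.01,-0.03],1],[[0,0,0],[0.4,0.01,-0.03],1]]'
python3 - <<'E'
from h import *
import cv2
cv2.imwrite("pics/t3.png",cv2.resize(capture("top")[145:255,230:375],None,fx=5.4,fy=5.4,interpolation=cv2.INTER_CUBIC))
c0=calibration("wrist");cv2.imwrite("pics/w3.png",capture("wrist"));np.savez("w3.npz",K=c0["camera_matrix"],T=c0["world_from_camera"])
state()
E
```

```text
clock: 4.42
ee_pos: [0.5251, -0.0474, 0.047]
orientation: [0.84, 0.542, 0.0, 0.0]
ft_force: [-0.6, 0.1, 0.2]
gripper_width: 0.0005
t 4.53 fix xyz mm [-96.4   1.5  47. ] F fix [-0.83 -1.26  0.81] q [-0.17  0.32  1.97  0.    0.86  0.25] w -0.0005
```

View pics/t3.png

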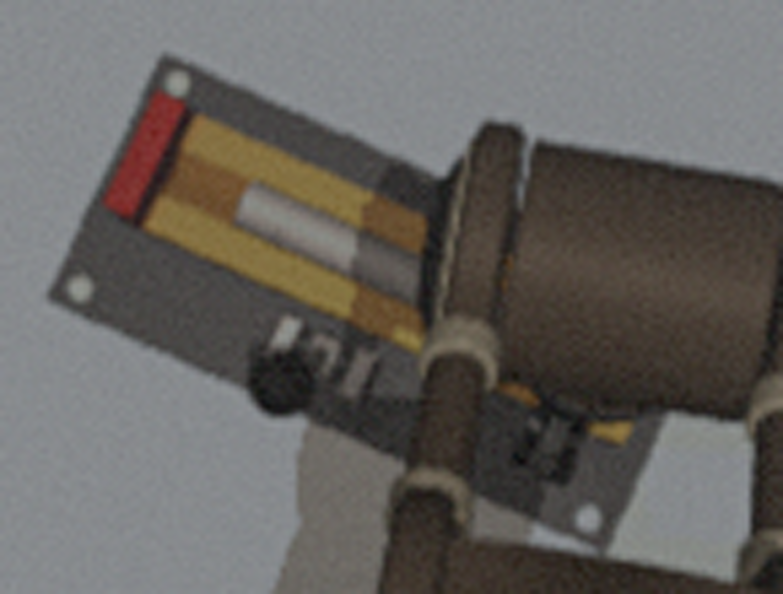

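View pics/w3.png

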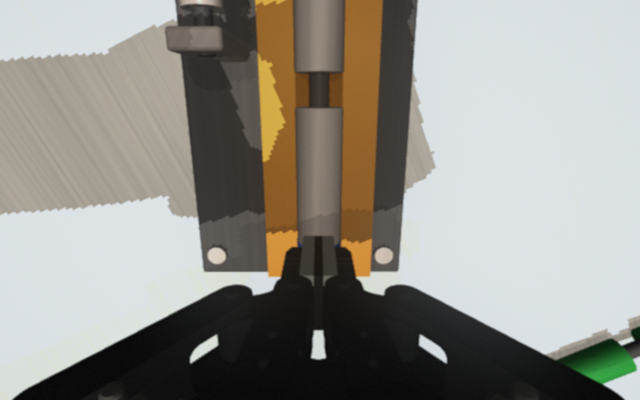

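```bash
python3 - <<'E'
from h import *
from wp import ray
d=np.load("w3.npz");K,T=d["K"],d["T"];Ti=np.linalg.inv(T)
def pr(P):
    q=K@(Ti[:3,:3]@P+Ti[:3,3]);return (q[:2]/q[2]).round(1)
o=state();print("TCP",pr(o["ee_pos"]))
for z in(.047,.06,.07,.08):print(z,ray("w3.npz",318,237,z))
for x in(-120,-107,-96,-80):print(x,"top",pr(W(x/1e3,0,.06)),"axis",pr(W(x/1e3,0,.048)),"z80",pr(W(x/1e3,0,.08)))
print("neck edges",ray("w3.npz",319,107,.060),ray("w3.npz",319,72,.06))
print("rail corners",ray("w3.npz",268,275,.043),ray("w3.npz",371,275,.043), "plate bolts/corner",ray("w3.npz",204,270,.012))
E
```

```text
t 4.53 fix xyz mm [-96.4   1.5  47. ] F fix [-0.83 -1.26  0.81] q [-0.17  0.32  1.97  0.    0.86  0.25] w -0.0005
TCP [317.2 225.7]
0.047 [-103.1    1.    47. ]
0.06 [-97.4   1.   60. ]
0.07 [-93.   1.  70.]
0.08 [-88.6   1.   80. ]
-120 top [320.  276.1] axis [319.9 265.2] z80 [320.2 297.6]
-107 top [320.  253.9] axis [319.9 244.1] z80 [320.2 273.3]
-96 top [320.  234.5] axis [319.9 225.7] z80 [320.3 251.9]
-80 top [320.  204.9] axis [319.9 197.8] z80 [320.3 219.2]
neck edges [-32.3   0.5  60. ] [-17.    0.5  60. ]
rail corners [-129.1   30.5   43. ] [-129.2  -30.1   43. ] plate bolts/corner [-143.    79.2   12. ]
```

The picture shows the shaft unmoved (neck still at x_f = -24.6), yet the tip appears over the tail with no contact force. The tip may be higher than reported, so I'll check from the scene camera.

```bash
python3 - <<'E'
from h import *
from fit import proj
import cv2
o=state()
cv2.imwrite("pics/s4.png",cv2.resize(capture("scene")[115:225,265:398],None,fx=5.9,fy=5.9,interpolation=cv2.INTER_CUBIC))
g=lambda P:((proj("scene",P)-[265,115]+.5)*5.9-.5).round(0)
print("tcp now",g(o["ee_pos"]),"tail axis",g(W(-.12,0,.048)),"tail top",g(W(-.12,0,.06)))
g=lambda P:((proj("scene",P)-[245,105]+.5)*5-.5).round(0)
print("s1 tcp",g(W(-.1642,-.0005,.0477)),g(W(-.1642,-.0005,.067)))
E
```

```text
t 4.53 fix xyz mm [-96.4   1.5  47. ] F fix [-0.83 -1.26  0.81] q [-0.17  0.32  1.97  0.    0.86  0.25] w -0.0005
tcp now [169. 436.] tail axis [117. 437.] tail top [116. 422.]
s1 tcp [118. 421.] [115. 400.]
```

View pics/s4.png

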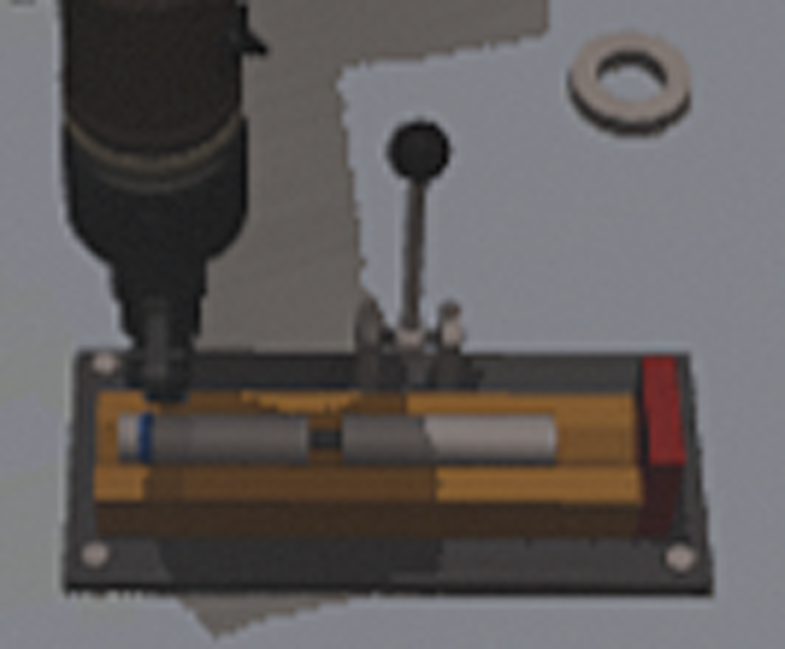

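The tip really is about 25 mm higher than the reported TCP. It shows at (167,400) where (169,436) was predicted, and nothing was touched. I'll work out the offset from both cameras before moving.

```bash
python3 - <<'E'
from h import *
from fit import proj
g=lambda P:((proj("scene",P)-[265,115]+.5)*5.9-.5).round(0)
for z in(.06,.065,.07,.075,.08):
    print(z,[g(W(x,y,z)).tolist() for x,y in((-.092,-.008),(-.1,-.008),(-.096,0.001))])
E
```

```text
0.06 [[177.0, 437.0], [159.0, 437.0], [169.0, 421.0]]
0.065 [[177.0, 430.0], [159.0, 430.0], [168.0, 414.0]]
0.07 [[176.0, 424.0], [159.0, 424.0], [168.0, 408.0]]
0.075 [[176.0, 417.0], [158.0, 417.0], [168.0, 401.0]]
0.08 [[176.0, 411.0], [158.0, 411.0], [167.0, 395.0]]
```

```bash
python3 - <<'E'
import cv2
a=cv2.imread("pics/w3.png")[215:345,255:385]; cv2.imwrite("pics/w3c.png",cv2.convertScaleAbs(cv2.resize(a,None,fx=4.5,fy=4.5,interpolation=cv2.INTER_CUBIC),alpha=2,beta=20))
E
```

```text
(no output)
```

View pics/w3c.png

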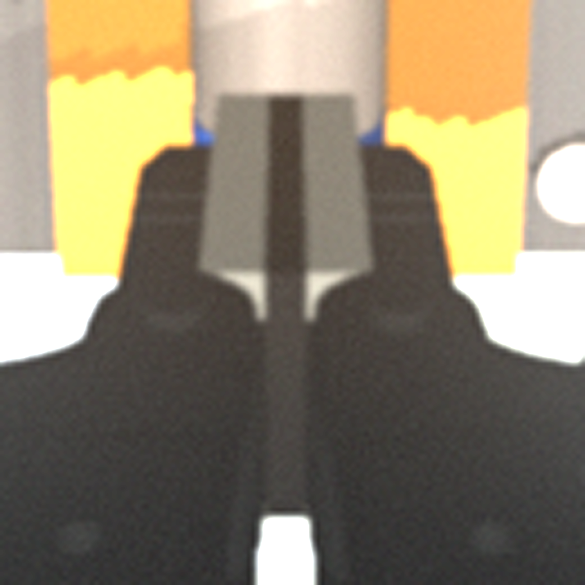

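Both views suggest the pad tips are about 35–40 mm above the reported TCP. I'll back off, lower 30 mm clear of the fixture, and look again.

```bash
python3 -m inch '[[[0,0,0],[-0.6,0,0],1],[[0,0,0],[-1.15,0,0],1],[[0,0,0],[-1.15,0,0.25],1],[[0,0,0],[-1.15,0,0.5],1],[[0,0,0],[-1.15,0,0.5],1],[[0,0,0],[-1.15,0,0.5],1]]'
python3 - <<'E'
from h import *
from fit import proj
import cv2
o=state()
cv2.imwrite("pics/s5.png",cv2.resize(capture("scene")[115:225,245:378],None,fx=5.9,fy=5.9,interpolation=cv2.INTER_CUBIC))
c0=calibration("wrist");cv2.imwrite("pics/w5.png",capture("wrist"));np.savez("w5.npz",K=c0["camera_matrix"],T=c0["world_from_camera"])
d=o["ee_pos"];x=(c*(d[0]-p[0])+s*(d[1]-p[1]));y=-s*(d[0]-p[0])+c*(d[1]-p[1])
g=lambda P:((proj("scene",P)-[245,115]+.5)*5.9-.5).round(0).tolist()
for z in(.02,.04,.05,.06,.07):
    print(z,[g(W(x+a,y+b,z)) for a,b in((0.011,-.011),(-.011,-.011),(0,0))])
E
```

```text
clock: 5.32
ee_pos: [0.4966, -0.1098, 0.0166]
orientation: [0.84, 0.542, -0.0, -0.0]
ft_force: [0.3, 0.4, 0.2]
gripper_width: -0.0001
t 5.33 fix xyz mm [-165.     1.8   16.6] F fix [ 0.48 -0.13  0.23] q [-0.3   0.34  2.02  0.    0.78  0.12] w -0.0001
0.02 [[164.0, 488.0], [117.0, 488.0], [141.0, 469.0]]
0.04 [[161.0, 463.0], [113.0, 463.0], [138.0, 444.0]]
0.05 [[160.0, 451.0], [111.0, 451.0], [137.0, 431.0]]
0.06 [[158.0, 438.0], [110.0, 438.0], [135.0, 418.0]]
0.07 [[157.0, 425.0], [108.0, 425.0], [134.0, 405.0]]
```

View pics/s5.png

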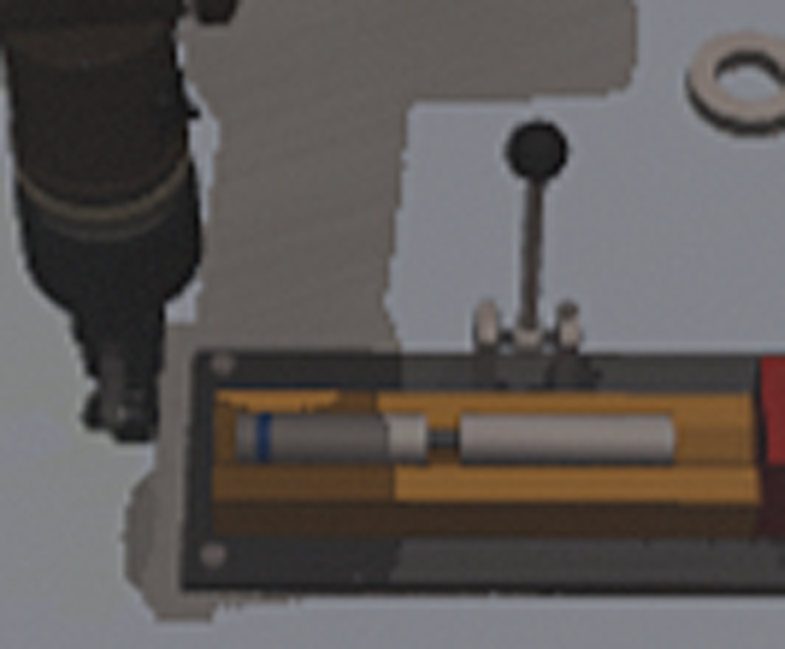

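View pics/w5.png

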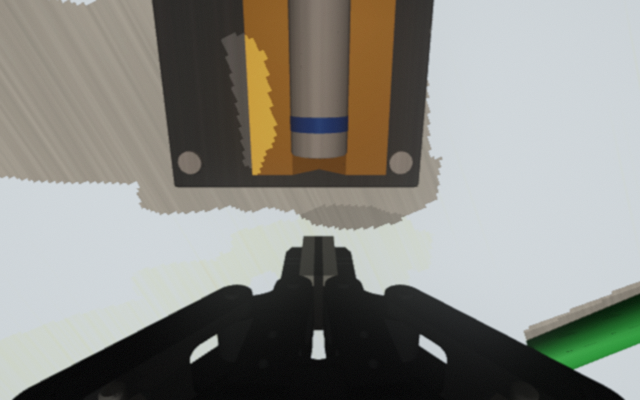

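The tip corner at (157,438) matches z = 60 mm while the TCP reports 17. So the real tip is about 43 mm above the reported TCP. I'll lower it to about 47 mm real and move up close to the tail.

```bash
python3 -m inch '[[[0,0,0],[0,0,0.12],1],[[0,0,0],[0,0,0.21],1],[[0,0,0],[0.15,0,0.21],1],[[0,0,0],[0.3,0,0.21],1],[[0,0,0],[0.42,0,0.21],1],[[0,0,0],[0.42,0,0.21],1]]'
python3 - <<'E'
from h import *
import cv2
o=state()
cv2.imwrite("pics/s6.png",cv2.resize(capture("scene")[115:225,245:378],None,fx=5.9,fy=5.9,interpolation=cv2.INTER_CUBIC))
c0=calibration("wrist");cv2.imwrite("pics/w6.png",capture("wrist"));np.savez("w6.npz",K=c0["camera_matrix"],T=c0["world_from_camera"])
E
```

```text
clock: 6.18
ee_pos: [0.5074, -0.0869, 0.0046]
orientation: [0.84, 0.543, 0.0, 0.0]
ft_force: [-1.2, -0.2, -0.2]
gripper_width: -0.0002
t 6.17 fix xyz mm [-139.7    1.3    4.6] F fix [-0.7   0.95 -0.22] q [-0.25  0.37  2.01  0.    0.76  0.17] w -0.0002
```

View pics/s6.png

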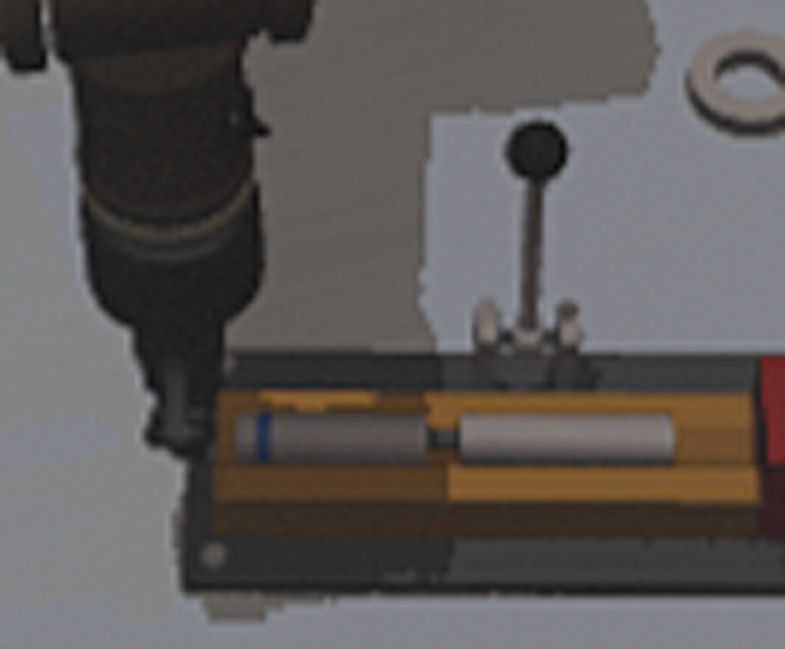

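View pics/w6.png

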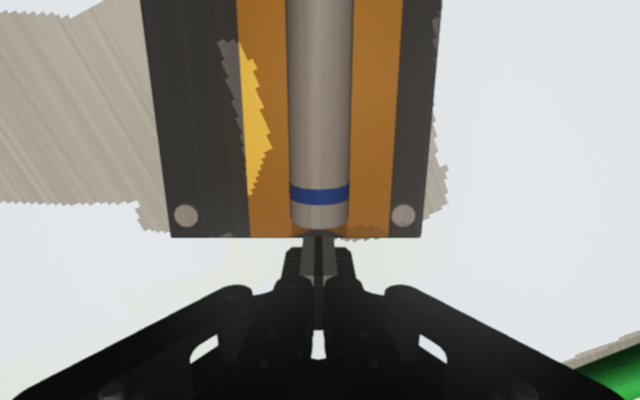

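```bash
python3 -m inch '[[[0,0,0],[0.04,0,-0.03],1],[[0,0,0],[0.08,0,-0.03],1],[[0,0,0],[0.12,0,-0.03],1],[[0,0,0],[0.16,0,-0.03],1],[[0,0,0],[0.2,0,-0.03],1],[[0,0,0],[0.24,0,-0.03],1],[[0,0,0],[0.28,0,-0.03],1],[[0,0,0],[0.32,0,-0.03],1]]'
python3 - <<'E'
from h import *
import cv2
o=state()
cv2.imwrite("pics/s7.png",cv2.resize(capture("scene")[115:225,265:398],None,fx=5.9,fy=5.9,interpolation=cv2.INTER_CUBIC))
E
```

```text
clock: 7.28
ee_pos: [0.5147, -0.0701, 0.0061]
orientation: [0.84, 0.542, -0.0, -0.0]
ft_force: [-1.0, -3.3, 0.1]
gripper_width: 0.0003
t 7.28 fix xyz mm [-121.4    1.6    6.1] F fix [-3.38 -0.47  0.14] q [-0.22  0.38  1.99 -0.    0.77  0.21] w 0.0003
```

View pics/s7.png

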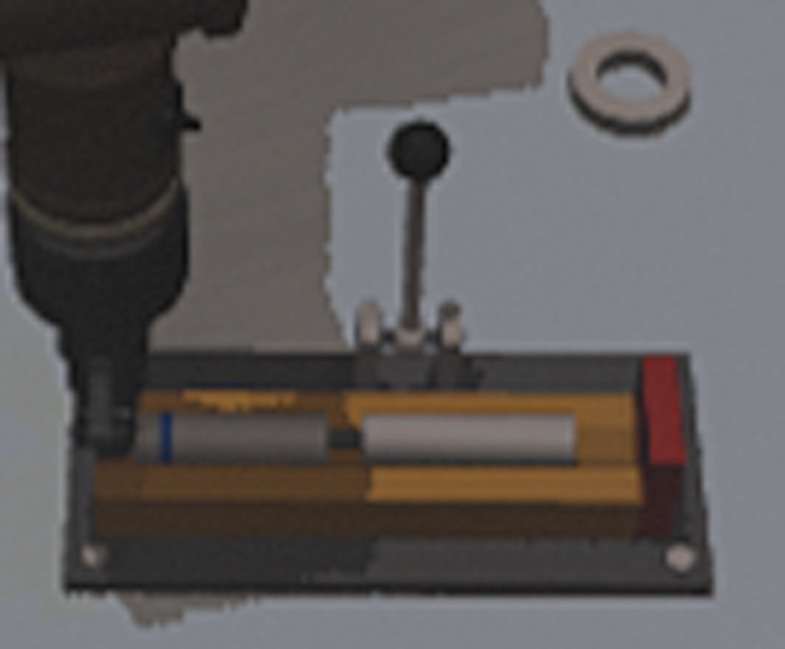

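Contact made: the shaft's nose moved from 555 to 576 px at about 3.4 N. I'll carry on.

```bash
python3 -m inch '[[[0,0,0],[0.04,0,0],1],[[0,0,0],[0.08,0,0],1],[[0,0,0],[0.12,0,0],1],[[0,0,0],[0.16,0,0],1],[[0,0,0],[0.2,0,0],1],[[0,0,0],[0.24,0,0],1],[[0,0,0],[0.28,0,0],1],[[0,0,0],[0.32,0,0],1],[[0,0,0],[0.36,0,0],1],[[0,0,0],[0.4,0,0],1]]'
python3 -c "
from h import *
state()"
```

```text
clock: 8.57
ee_pos: [0.5247, -0.048, 0.0061]
orientation: [0.84, 0.542, -0.0, -0.0]
ft_force: [-0.8, -2.8, 0.1]
gripper_width: 0.0003
t 8.57 fix xyz mm [-97.1   1.6   6.1] F fix [-2.92 -0.4   0.13] q [-0.17  0.39  1.98  0.    0.77  0.25] w 0.0003
```

Now 1.2 mm steps, checking the force after each short call.

```bash
python3 -m inch '[[[0,0,0],[0.02,0,0],1],[[0,0,0],[0.04,0,0],1],[[0,0,0],[0.06,0,0],1]]'
python3 -c "
from h import *
import cv2
state()
cv2.imwrite('pics/s8.png',cv2.resize(capture('scene')[115:225,265:398],None,fx=5.9,fy=5.9,interpolation=cv2.INTER_CUBIC))"
```

```text
clock: 8.95
ee_pos: [0.5262, -0.0448, 0.0062]
orientation: [0.84, 0.542, -0.0, -0.0]
ft_force: [-1.9, -2.4, 1.2]
gripper_width: -0.0001
t 8.95 fix xyz mm [-93.7   1.6   6.2] F fix [-2.94  0.74  1.16] q [-0.17  0.39  1.97 -0.    0.78  0.26] w -0.0001
```

View pics/s8.png

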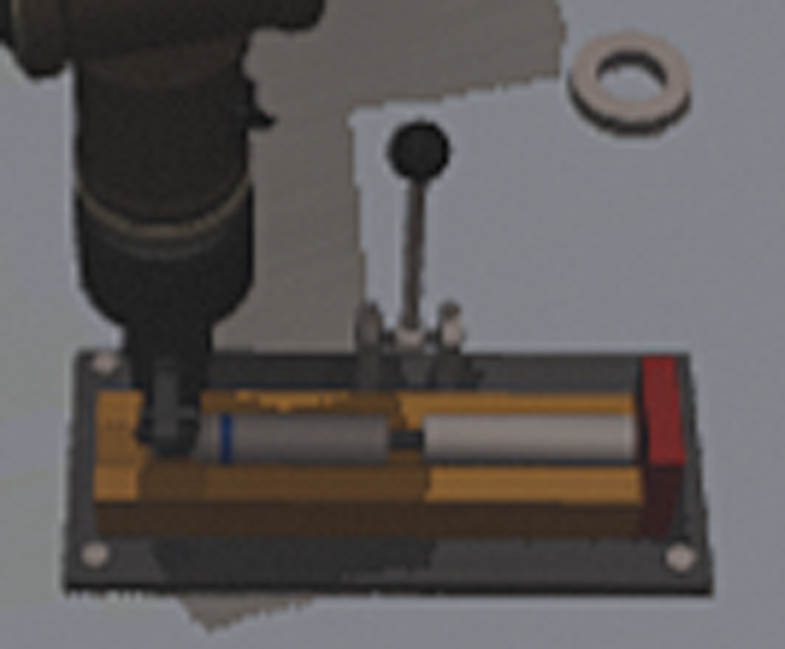

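The nose is at 635 px and the stop face at 641, so about 2 mm remain.

```bash
python3 -m inch '[[[0,0,0],[0.015,0,0],1],[[0,0,0],[0.025,0,0],1]]'
python3 -m inch '[[[0,0,0],[0.01,0,0],1],[[0,0,0],[0.01,0,0],1]]'
python3 -c "
from h import *
state()"
```

```text
clock: 9.25
ee_pos: [0.5268, -0.0435, 0.0061]
orientation: [0.84, 0.542, -0.0, -0.0]
ft_force: [-1.2, -2.5, 0.5]
gripper_width: -0.0003
clock: 9.5
ee_pos: [0.527, -0.0429, 0.0062]
orientation: [0.84, 0.542, -0.0, -0.0]
ft_force: [-1.6, -3.0, 0.6]
gripper_width: 0.0001
t 9.5 fix xyz mm [-91.5   1.6   6.2] F fix [-3.42  0.26  0.57] q [-0.16  0.39  1.97  0.    0.78  0.26] w 0.0001
```

```bash
python3 -m inch '[[[0,0,0],[0.01,0,0],1],[[0,0,0],[0.015,0,0],1]]'
python3 -m inch '[[[0,0,0],[0.01,0,0],1],[[0,0,0],[0.01,0,0],1]]'
python3 -c "
from h import *
state()"
```

```text
clock: 9.75
ee_pos: [0.5273, -0.0422, 0.0062]
orientation: [0.84, 0.542, -0.0, 0.0]
ft_force: [-2.1, -3.5, 0.7]
gripper_width: -0.0002
clock: 10.0
ee_pos: [0.5273, -0.0423, 0.0061]
orientation: [0.84, 0.542, -0.001, 0.0]
ft_force: [-2.7, -5.3, 1.4]
gripper_width: 0.0003
t 10.0 fix xyz mm [-90.9   1.6   6.1] F fix [-5.92  0.26  1.41] q [-0.16  0.39  1.97 -0.    0.78  0.26] w 0.0003
```

```bash
python3 -m inch '[[[0,0,0],[0.015,0,0],1],[[0,0,0],[0.015,0,0],1]]'
python3 -m inch '[[[0,0,0],[0.01,0,0],1],[[0,0,0],[0.01,0,0],1]]'
python3 -c "
from h import *
import cv2
state()
cv2.imwrite('pics/s9.png',cv2.resize(capture('scene')[115:225,265:398],None,fx=5.9,fy=5.9,interpolation=cv2.INTER_CUBIC))"
```

```text
clock: 10.25
ee_pos: [0.5273, -0.0423, 0.0062]
orientation: [0.84, 0.543, -0.001, 0.001]
ft_force: [-3.3, -8.4, 2.2]
gripper_width: 0.0004
clock: 10.5
ee_pos: [0.5273, -0.0423, 0.0062]
orientation: [0.84, 0.543, -0.002, 0.001]
ft_force: [-3.8, -10.3, 1.9]
gripper_width: -0.0002
t 10.5 fix xyz mm [-90.9   1.6   6.2] F fix [-11.01  -0.76   1.89] q [-0.16  0.39  1.97 -0.    0.78  0.27] w -0.0002
```

View pics/s9.png

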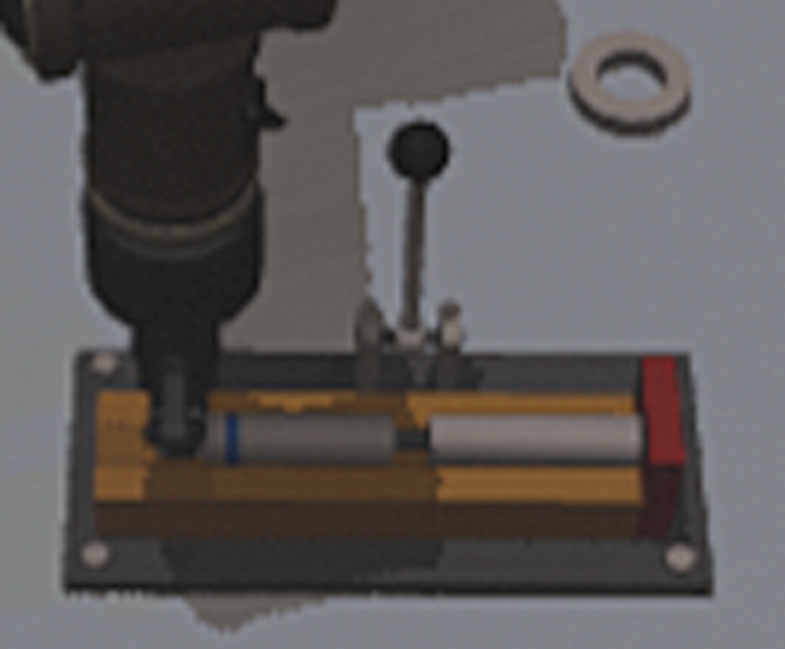

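The shaft is home: motion stalled at x = -90.9 while the force rose from 3 to 11 N, and the nose at 641 px meets the stop. I'll back off and lift.

```bash
python3 -m inch '[[[0,0,0],[-0.2,0,0],1],[[0,0,0],[-0.7,0,0],1],[[0,0,0],[-0.7,0,-0.8],1],[[0,0,0],[-0.7,0,-1.8],1],[[0,0,0],[-0.7,0,-2.75],1],[[0,0,0],[-0.7,0,-2.75],1]]'
python3 -c "
from h import *
import cv2
to(15,125,167)
cv2.imwrite('pics/s10.png',cv2.resize(capture('scene')[115:225,265:398],None,fx=5.9,fy=5.9,interpolation=cv2.INTER_CUBIC))"
```

```text
clock: 11.3
ee_pos: [0.5164, -0.0791, 0.1775]
orientation: [0.84, 0.542, 0.006, 0.004]
ft_force: [0.0, 1.3, 0.8]
gripper_width: 0.0001
t 11.3 fix xyz mm [-128.9   -3.7  177.5] F fix [1.16 0.52 0.82] q [-0.24  0.12  1.9   0.    1.1   0.19] w 0.0001
turn [ 0.1  -0.03 -0.01] shift [ 2.395 -2.149  0.157]
```

View pics/s10.png

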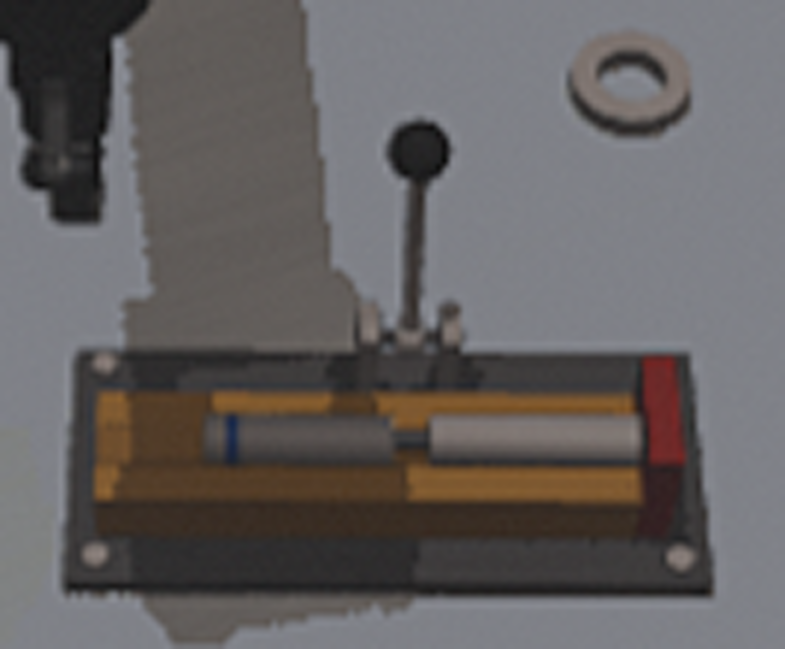

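The shaft stayed at the stop. The fingertips look longer here than before, so I'll recheck where they are before going near the knob.

```bash
python3 -m inch '[[[0,0,0],[0,0,0],1],[[0,0,0],[0,0,0],1]]'
python3 - <<'E'
from h import *
from fit import proj
import cv2
o=state()
cv2.imwrite('pics/s11.png',cv2.resize(capture('scene')[95:205,245:378],None,fx=5.9,fy=5.9,interpolation=cv2.INTER_CUBIC))
cv2.imwrite("pics/w11.png",capture("wrist"))
d=o["ee_pos"];x=(c*(d[0]-p[0])+s*(d[1]-p[1]));y=-s*(d[0]-p[0])+c*(d[1]-p[1])
g=lambda P:((proj("scene",P)-[245,95]+.5)*5.9-.5).round(0).tolist()
for dz in(0,.02,.03,.043):
    print(dz,[g(W(x+a,y+b,d[2]+dz)) for a,b in((0.011,-.011),(-.011,-.011),(0,0))])
to(15,125,167)
E
```

```text
clock: 11.6
ee_pos: [0.5095, -0.0779, 0.169]
orientation: [0.84, 0.542, -0.001, -0.002]
ft_force: [0.2, 1.0, -0.3]
gripper_width: -0.0002
t 11.6 fix xyz mm [-130.7    3.2  169. ] F fix [ 0.94  0.26 -0.29] q [-0.24  0.13  1.91  0.    1.1   0.19] w -0.0002
0 [[223.0, 403.0], [171.0, 403.0], [198.0, 383.0]]
0.02 [[221.0, 373.0], [168.0, 373.0], [195.0, 352.0]]
0.03 [[219.0, 358.0], [166.0, 357.0], [194.0, 337.0]]
0.043 [[218.0, 337.0], [164.0, 337.0], [192.0, 316.0]]
t 11.7 fix xyz mm [-130.7    2.7  169.4] F fix [ 0.67 -0.48 -0.41] q [-0.24  0.13  1.91  0.    1.1   0.19] w -0.0
turn [-0.02  0.   -0.01] shift [ 2.427 -2.04   0.046]
```

View pics/s11.png

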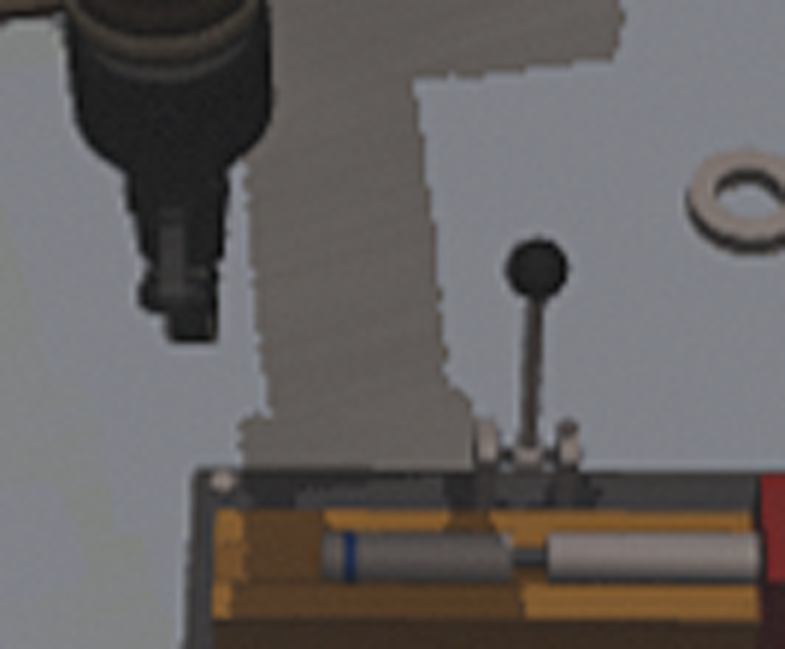

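View pics/w11.png

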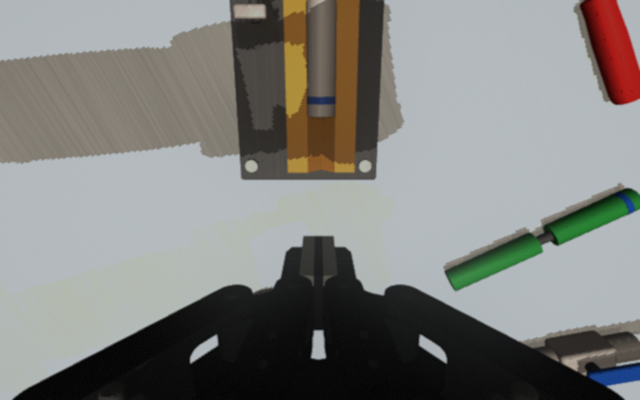

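The offset is consistent at 42 mm, as the tip corner is at (217,340). I'll move to the robot side of the knob, then down.

```bash
python3 -m inch '[[[0,0,0],[0.8,-0.7,0],1],[[0,0,0],[1.6,-1.4,0],1],[[0,0,0],[2.43,-2.04,0],1],[[0,0,0],[2.43,-2.04,0],1],[[0,0,0],[2.43,-2.04,0.5],1],[[0,0,0],[2.43,-2.04,0.95],1],[[0,0,0],[2.43,-2.04,0.95],1],[[0,0,0],[2.43,-2.04,0.95],1]]'
python3 - <<'E'
from h import *
from fit import proj
import cv2
to(15,100,112)
cv2.imwrite('pics/s12.png',cv2.resize(capture('scene')[95:205,265:398],None,fx=5.9,fy=5.9,interpolation=cv2.INTER_CUBIC))
cv2.imwrite("pics/w12.png",capture("wrist"))
cv2.imwrite("pics/t12.png",cv2.resize(capture("top")[145:255,230:375],None,fx=5.4,fy=5.4,interpolation=cv2.INTER_CUBIC))
E
```

```text
clock: 12.7
ee_pos: [0.4604, 0.1042, 0.1146]
orientation: [0.841, 0.542, 0.0, 0.0]
ft_force: [0.7, 0.1, 1.0]
gripper_width: -0.0
t 12.7 fix xyz mm [ 15.1 122.9 114.6] F fix [ 0.35 -0.62  1.  ] q [ 0.13  0.11  2.05 -0.    0.97  0.56] w -0.0
turn [ 0.   -0.   -0.01] shift [-0.001  0.382  0.044]
```

View pics/s12.png

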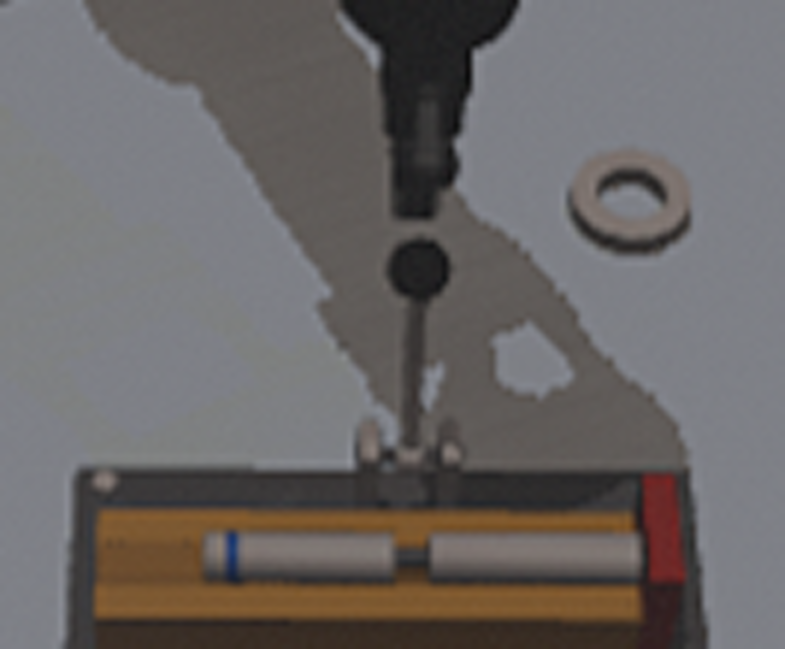

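View pics/w12.png

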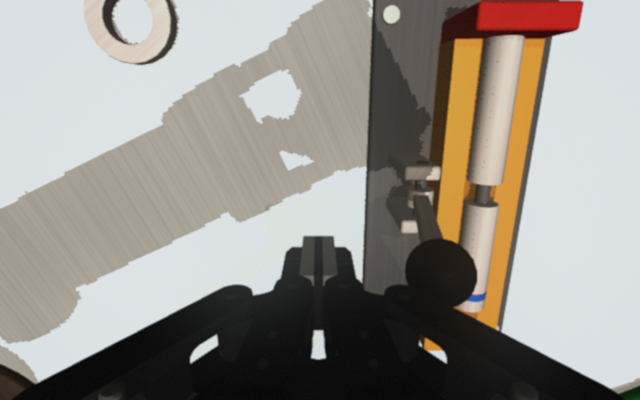

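The tip stands clear on the robot side of the knob. In the wrist view the knob is at (440,273), and the linkage bulges outward about 20 mm above the tip. I'll raise 5 mm so only the tip meets the knob, then push over.

```bash
python3 -m inch '[[[0,0,0],[0,0.1,-0.09],1],[[0,0,0],[0,0.28,-0.09],1],[[0,0,0],[0,0.42,-0.09],1],[[0,0,0],[0,0.55,-0.09],1],[[0,0,0],[0,0.68,-0.09],1],[[0,0,0],[0,0.81,-0.09],1],[[0,0,0],[0,0.94,-0.09],1],[[0,0,0],[0,1.08,-0.09],1],[[0,0,0],[0,1.08,-0.09],1]]'
python3 - <<'E'
from h import *
import cv2
state()
cv2.imwrite('pics/s13.png',cv2.resize(capture('scene')[95:205,265:398],None,fx=5.9,fy=5.9,interpolation=cv2.INTER_CUBIC))
cv2.imwrite("pics/w13.png",capture("wrist"))
E
```

```text
clock: 13.98
ee_pos: [0.5195, 0.0777, 0.1196]
orientation: [0.84, 0.542, 0.0, 0.0]
ft_force: [0.6, -0.7, 0.3]
gripper_width: -0.0002
t 13.97 fix xyz mm [ 15.2  58.1 119.6] F fix [-0.34 -0.83  0.33] q [ 0.07  0.21  1.93 -0.    1.    0.49] w -0.0002
```

View pics/s13.png

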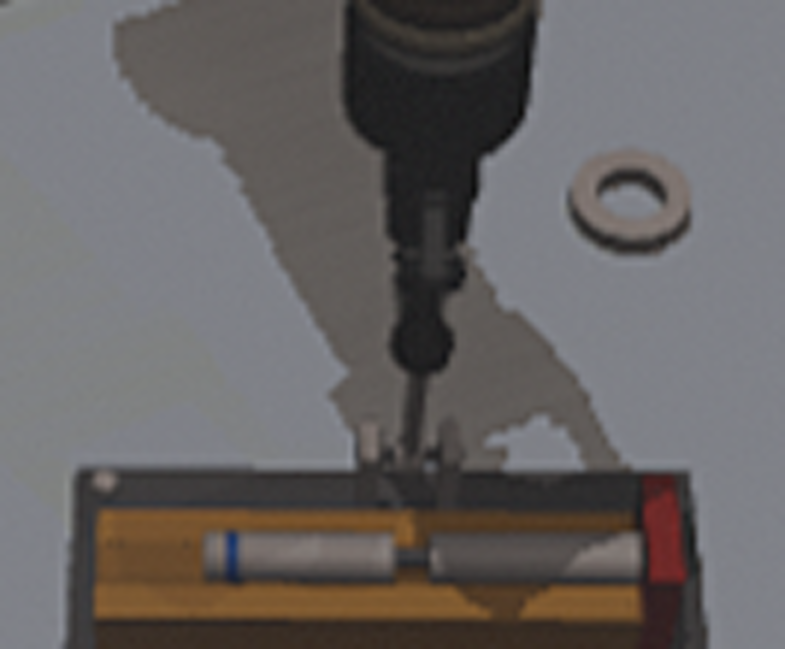

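View pics/w13.png

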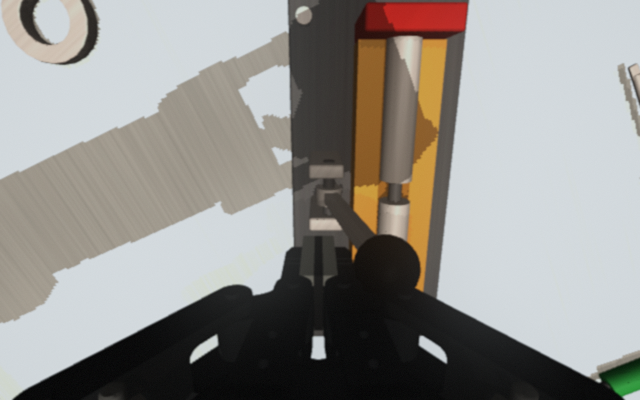

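The knob has swung over ahead of the fingers, to about (388,268). I'll continue along the arc.

```bash
python3 -m inch '[[[0,0,0],[0,0.12,0.02],1],[[0,0,0],[0,0.25,0.05],1],[[0,0,0],[0,0.38,0.1],1],[[0,0,0],[0,0.52,0.16],1],[[0,0,0],[0,0.65,0.22],1],[[0,0,0],[0,0.78,0.3],1],[[0,0,0],[0,0.92,0.38],1],[[0,0,0],[0,0.92,0.38],1]]'
python3 - <<'E'
from h import *
import cv2
state()
cv2.imwrite('pics/s14.png',cv2.resize(capture('scene')[105:215,265:398],None,fx=5.9,fy=5.9,interpolation=cv2.INTER_CUBIC))
cv2.imwrite("pics/w14.png",capture("wrist"))
E
```

```text
clock: 15.08
ee_pos: [0.5692, 0.0549, 0.0961]
orientation: [0.84, 0.542, -0.0, -0.0]
ft_force: [-1.3, 0.1, -1.1]
gripper_width: 0.0002
t 15.07 fix xyz mm [14.9  3.4 96.1] F fix [-0.44  1.26 -1.14] q [ 0.02  0.32  1.84 -0.    0.98  0.45] w 0.0002
```

View pics/s14.png

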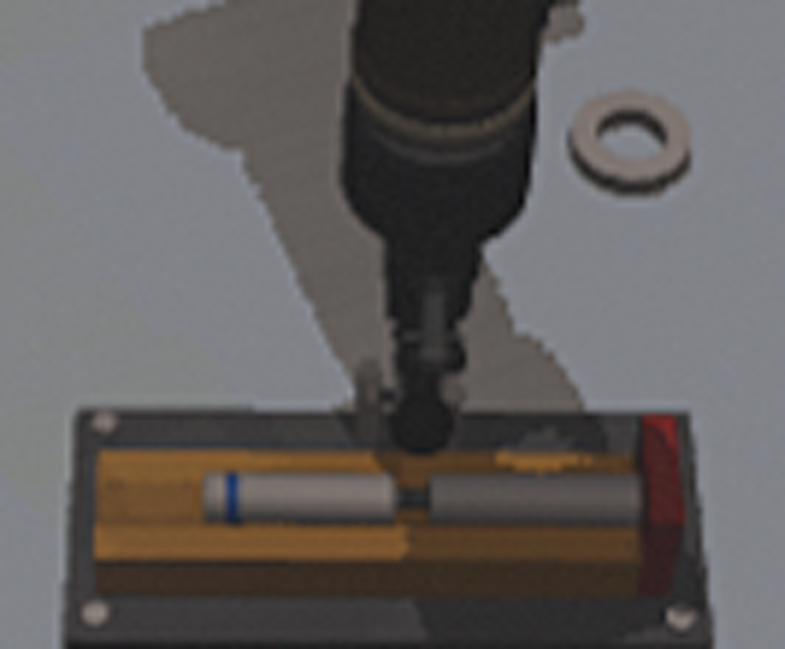

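View pics/w14.png

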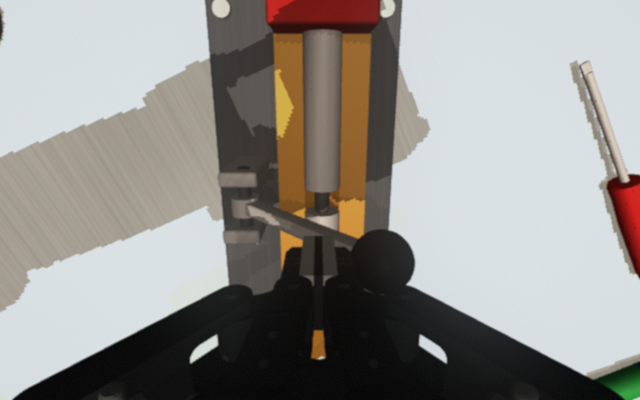

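The bar is at about 0.85 rad. Next I come up and over, then press down on top of the knob.

```bash
python3 -m inch '[[[0,0,0],[0,-0.2,0],1],[[0,0,0],[0,-0.2,-0.3],1],[[0,0,0],[0,-0.2,-0.65],1],[[0,0,0],[0,-0.2,-0.65],1],[[0,0,0],[0,0.2,-0.65],1],[[0,0,0],[0,0.55,-0.65],1],[[0,0,0],[0,0.55,-0.65],1],[[0,0,0],[0,0.55,-0.65],1]]'
python3 - <<'E'
from h import *
import cv2
state()
cv2.imwrite('pics/s15.png',cv2.resize(capture('scene')[105:215,265:398],None,fx=5.9,fy=5.9,interpolation=cv2.INTER_CUBIC))
cv2.imwrite("pics/w15.png",capture("wrist"))
E
```

```text
clock: 16.18
ee_pos: [0.5978, 0.042, 0.1352]
orientation: [0.84, 0.542, -0.001, -0.001]
ft_force: [-0.4, 0.2, -0.1]
gripper_width: 0.0001
t 16.18 fix xyz mm [ 14.9 -28.  135.2] F fix [ 0.01  0.46 -0.11] q [-0.    0.32  1.75  0.    1.07  0.42] w 0.0001
```

View pics/s15.png

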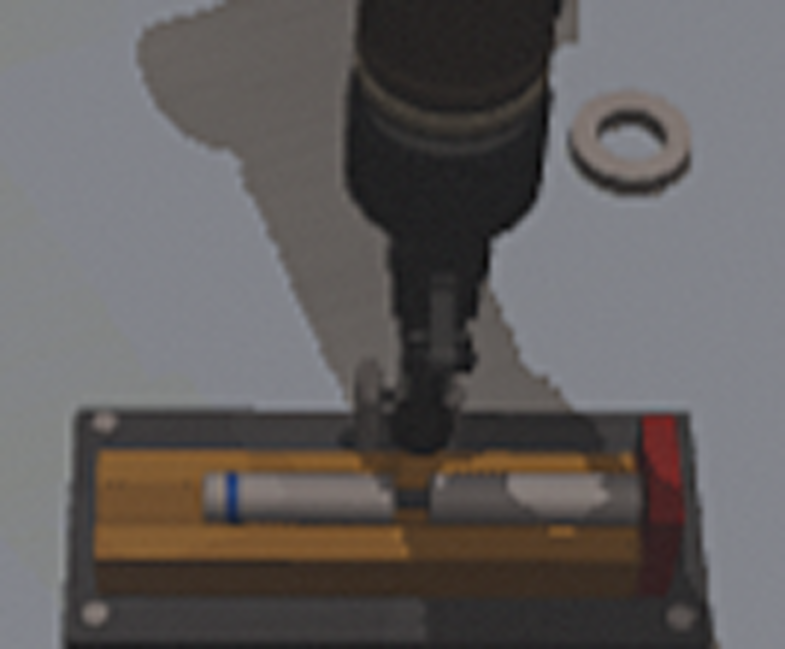

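View pics/w15.png

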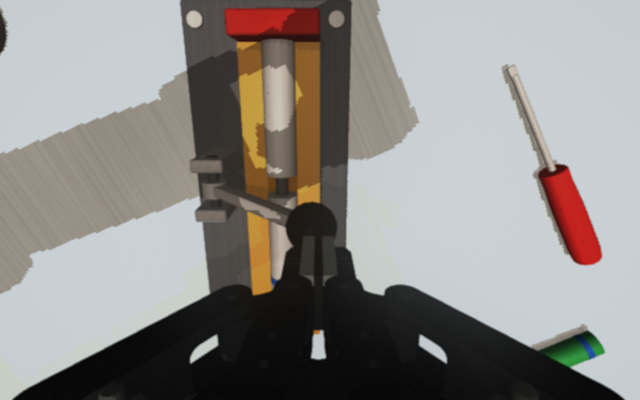

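The tip is above the knob, which sits at (311,225) in the wrist view. I'll press down along the arc.

```bash
python3 -m inch '[[[0,0,0],[0,0,0.25],1],[[0,0,0],[0.0,0.05,0.42],1],[[0,0,0],[0,0.12,0.56],1],[[0,0,0],[0,0.18,0.7],1],[[0,0,0],[0,0.25,0.85],1],[[0,0,0],[0,0.32,1.0],1],[[0,0,0],[0,0.38,1.15],1],[[0,0,0],[0,0.43,1.3],1],[[0,0,0],[0,0.46,1.42],1],[[0,0,0],[0,0.46,1.42],1]]'
python3 - <<'E'
from h import *
import cv2
state()
cv2.imwrite('pics/s16.png',cv2.resize(capture('scene')[115:225,265:398],None,fx=5.9,fy=5.9,interpolation=cv2.INTER_CUBIC))
cv2.imwrite("pics/w16.png",capture("wrist"))
E
```

```text
clock: 17.52
ee_pos: [0.6232, 0.0304, 0.0495]
orientation: [0.84, 0.542, -0.001, -0.001]
ft_force: [-0.5, -0.1, 0.8]
gripper_width: 0.0001
t 17.52 fix xyz mm [ 14.9 -55.9  49.5] F fix [-0.3   0.4   0.78] q [-0.02  0.48  1.73  0.    0.94  0.4 ] w 0.0001
```

View pics/s16.png

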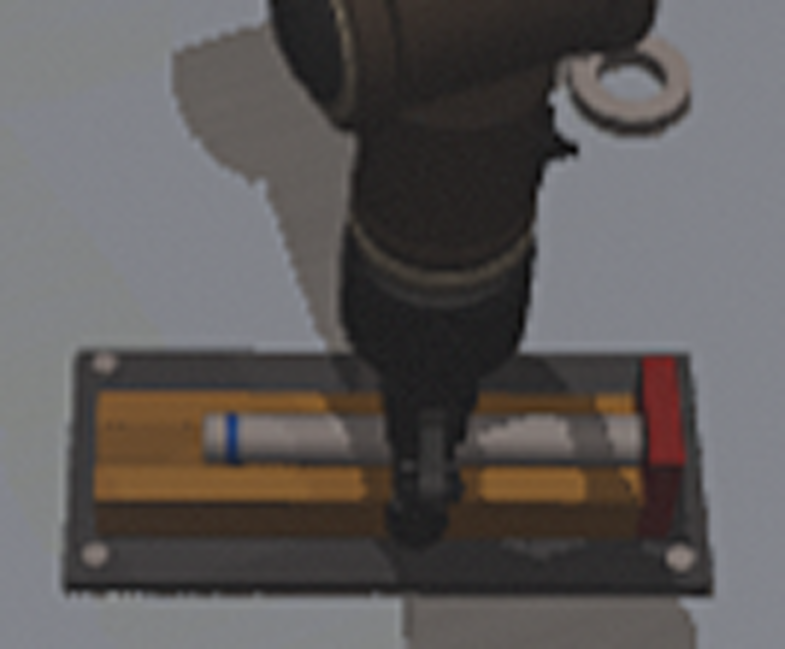

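View pics/w16.png

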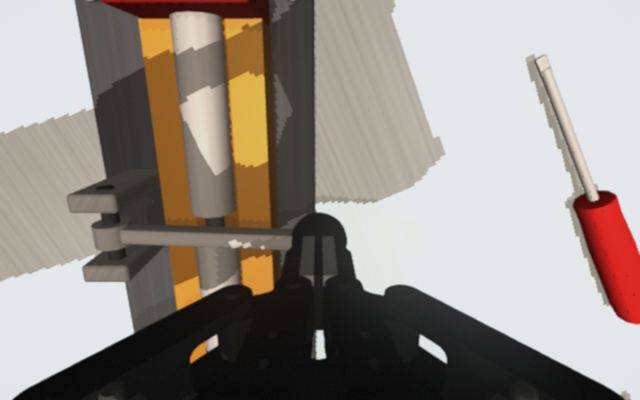

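```bash
python3 -m inch '[[[0,0,0],[0,0.01,0.05],1],[[0,0,0],[0,0.02,0.1],1],[[0,0,0],[0,0.02,0.15],1],[[0,0,0],[0,0.03,0.2],1],[[0,0,0],[0,0.03,0.22],1]]'
python3 -m inch '[[[0,0,0],[0,0,0.03],1],[[0,0,0],[0,0,0.05],1]]'
python3 -c "
from h import *
state()"
```

```text
clock: 18.25
ee_pos: [0.6259, 0.0297, 0.0386]
orientation: [0.84, 0.542, -0.0, -0.0]
ft_force: [-4.1, 0.8, 11.0]
gripper_width: 0.0003
clock: 18.5
ee_pos: [0.626, 0.0297, 0.0381]
orientation: [0.84, 0.542, -0.0, -0.0]
ft_force: [-8.0, 0.4, 22.7]
gripper_width: -0.0
t 18.5 fix xyz mm [ 15.4 -58.7  38.1] F fix [-2.99  7.47 22.66] q [-0.02  0.5   1.73  0.    0.92  0.4 ] w -0.0
```

It stopped firmly at TCP z = 38 with 22 N. That is a few mm above what I expected, so I'll lift and look.

```bash
python3 -m inch '[[[0,0,0],[0,0,-0.2],1],[[0,0,0],[0,0,-0.8],1],[[0,0,0],[-0.8,0,-1.2],1],[[0,0,0],[-1.6,0,-1.2],1],[[0,0,0],[-1.6,0,-1.2],1],[[0,0,0],[-1.6,0,-1.2],1]]'
python3 - <<'E'
from h import *
import cv2
state()
cv2.imwrite('pics/s17.png',cv2.resize(capture('scene')[115:225,265:398],None,fx=5.9,fy=5.9,interpolation=cv2.INTER_CUBIC))
c0=calibration("wrist");cv2.imwrite("pics/w17.png",capture("wrist"));np.savez("w17.npz",K=c0["camera_matrix"],T=c0["world_from_camera"])
E
```

```text
clock: 19.25
ee_pos: [0.5861, -0.0577, 0.1061]
orientation: [0.841, 0.542, 0.0, -0.0]
ft_force: [0.8, 0.1, 0.9]
gripper_width: 0.0
t 19.25 fix xyz mm [-80.7 -58.4 106.1] F fix [ 0.45 -0.66  0.95] q [-0.17  0.34  1.79  0.    1.01  0.25] w 0.0
```

View pics/s17.png

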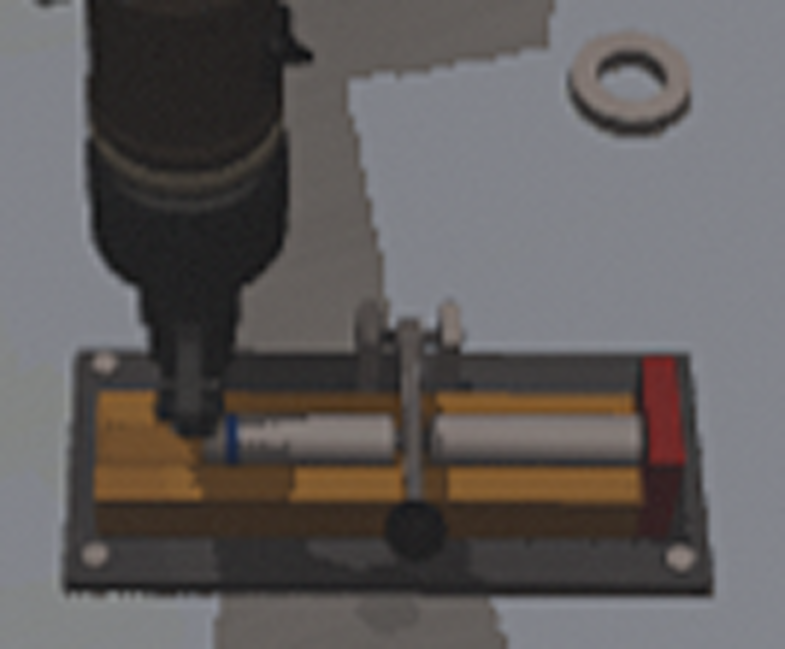

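View pics/w17.png

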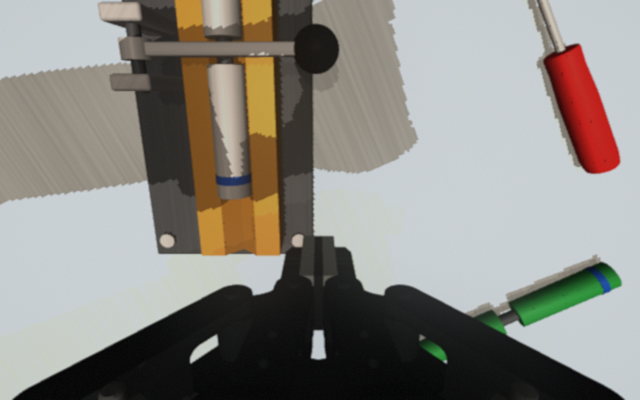

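Now I'll compare the knob position with predictions for several latch angles, in both views.

```bash
python3 - <<'E'
from h import *
from fit import proj
import cv2
im=cv2.imread("pics/w17.png")
cv2.imwrite("pics/w17c.png",cv2.resize(im[0:110,85:365],None,fx=2.8,fy=2.8,interpolation=cv2.INTER_CUBIC))
d=np.load("w17.npz");K,T=d["K"],d["T"];Ti=np.linalg.inv(T)
def pr(P):
    q=K@(Ti[:3,:3]@P+Ti[:3,3]);return q[:2]/q[2]
for la in(0,.03,.06,.1,.15):
    P=W(.015,.05-.108*np.cos(la),.06+.108*np.sin(la))
    print(la,"wrist",pr(P).round(1),"scene crop",((proj("scene",P)-[265,115]+.5)*5.9-.5).round(1))
g=lambda P:((proj("scene",P)-[265,115]+.5)*5.9-.5).round(1)
print("stop face scene",g(W(.12,0,.048)),g(W(.12,-.03,.075)),g(W(.136,-.03,.075)))
for f in ((-.13,.03,.043),(-.13,-.03,.043),(-.15+.0048,-.0675+.0117,.012)): print(f,"wrist",pr(W(*f)).round(1),"scene",g(W(*f)))
s=cv2.imread("pics/s17.png")
sc=cv2.cvtColor(s,cv2.COLOR_BGR2GRAY)
m=(sc[480:570,370:460]<32).astype('uint8');n,l,st,ce=cv2.connectedComponentsWithStats(m);print("dark blobs scene",[(st[i].tolist(),ce[i].round(1)+[370,480]) for i in range(1,n) if st[i][4]>300])
wc=cv2.cvtColor(im,cv2.COLOR_BGR2GRAY);m=(wc[15:85,280:350]<40).astype('uint8');n,l,st,ce=cv2.connectedComponentsWithStats(m);print("wrist",[(st[i].tolist(),ce[i].round(1)+[280,15]) for i in range(1,n) if st[i][4]>100])
E
```

```text
0 wrist [316.5  48.9] scene crop [415.  529.8]
0.03 wrist [316.4  48.2] scene crop [415.4 525.6]
0.06 wrist [316.2  47.6] scene crop [415.7 521.3]
0.1 wrist [315.5  46.7] scene crop [416.2 515.2]
0.15 wrist [314.2  45.5] scene crop [416.7 507.1]
stop face scene [638.9 440.7] [650.6 460.2] [686.4 460.4]
(-0.13, 0.03, 0.043) wrist [202.1 255.3] scene [ 98.4 391.4]
(-0.13, -0.03, 0.043) wrist [280.5 255.2] scene [ 93.1 497.4]
(-0.1452, -0.0558, 0.012) wrist [314.6 254.8] scene [ 61.  581.7]
dark blobs scene [([18, 23, 53, 52, 787], array([409.8, 521.7]))]
wrist [([14, 8, 44, 51, 1743], array([314.9,  48.5]))]
```

View pics/w17c.png

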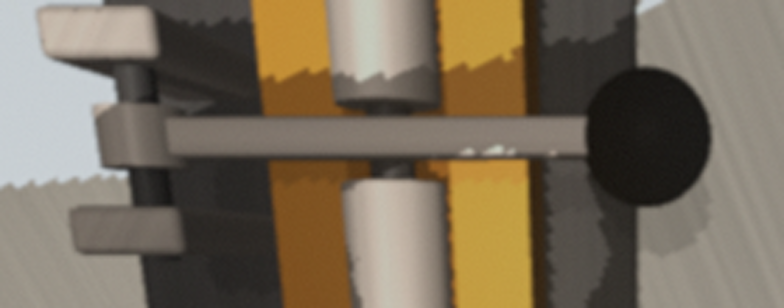

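The bar lies in the neck: in the wrist crop it spans 117–157, inside the gap 100–183. The scene view gives an angle near 0 (knob at 529 px, predicted 529.8 for 0 and 515 for 0.1). The press height alone is ambiguous because the tip offset is uncertain. To settle it I'll calibrate the tip by lightly touching the rail top (43 mm) behind the tail.

```bash
python3 -m inch '[[[0,0,0],[-0.46,0,0],1],[[0,0,0],[-0.46,-0.62,0],1],[[0,0,0],[-0.46,-0.62,0],1],[[0,0,0],[-0.46,-0.62,0.6],1],[[0,0,0],[-0.46,-0.62,1.2],1],[[0,0,0],[-0.46,-0.62,1.5],1],[[0,0,0],[-0.46,-0.62,1.5],1],[[0,0,0],[-0.46,-0.62,1.54],1],[[0,0,0],[-0.46,-0.62,1.58],1],[[0,0,0],[-0.46,-0.62,1.58],1]]'
python3 -c "
from h import *
state()"
```

```text
clock: 20.6
ee_pos: [0.5415, -0.0678, 0.0123]
orientation: [0.84, 0.542, 0.0, 0.0]
ft_force: [0.3, 0.3, -0.8]
gripper_width: 0.0
t 20.6 fix xyz mm [-108.3  -21.9   12.3] F fix [ 0.38 -0.17 -0.84] q [-0.2   0.41  1.93  0.    0.8   0.22] w 0.0
```

```bash
for i in 1 2; do python3 -m inch '[[[0,0,0],[0,0,0.02],1],[[0,0,0],[0,0,0.04],1],[[0,0,0],[0,0,0.04],1]]' | grep -E 'ee|ft'; done
```

```text
ee_pos: [0.5408, -0.0677, 0.0091]
ft_force: [0.1, 0.5, 0.5]
ee_pos: [0.5411, -0.0677, 0.0082]
ft_force: [-3.5, 0.8, 9.2]
```

The rail touch came at TCP z = 8.3, so the tip offset is about 35 mm. The knob was therefore pressed to a top height of about 73 mm, against 74 for fully closed, so the latch is closed. I'll withdraw and do a final look.

```bash
python3 -m inch '[[[0,0,0],[0,0,-0.5],1],[[0,0,0],[0,0,-1.3],1],[[0,0,0],[0,0,-2.3],1],[[0,0,0],[-0.9,0.3,-2.8],1],[[0,0,0],[-1.8,0.3,-2.8],1],[[0,0,0],[-2.6,0.3,-2.8],1],[[0,0,0],[-2.6,0.3,-2.8],1],[[0,0,0],[-2.6,0.3,-2.8],1]]'
python3 - <<'E'
from h import *
import cv2
state()
a=capture('scene');cv2.imwrite('pics/s18.png',a);cv2.imwrite('pics/s18c.png',cv2.resize(a[115:225,265:398],None,fx=5.9,fy=5.9,interpolation=cv2.INTER_CUBIC))
b=capture('top');cv2.imwrite('pics/t18.png',b);cv2.imwrite("pics/t18c.png",cv2.resize(b[145:255,230:375],None,fx=5.4,fy=5.4,interpolation=cv2.INTER_CUBIC))
E
```

```text
clock: 22.35
ee_pos: [0.4929, -0.2169, 0.1746]
orientation: [0.841, 0.542, 0.0, -0.0]
ft_force: [-0.1, -0.3, 0.1]
gripper_width: 0.0003
t 22.35 fix xyz mm [-264.2  -39.   174.6] F fix [-0.27 -0.06  0.13] q [-0.5   0.17  1.86  0.    1.12 -0.07] w 0.0003
```

View pics/s18c.png

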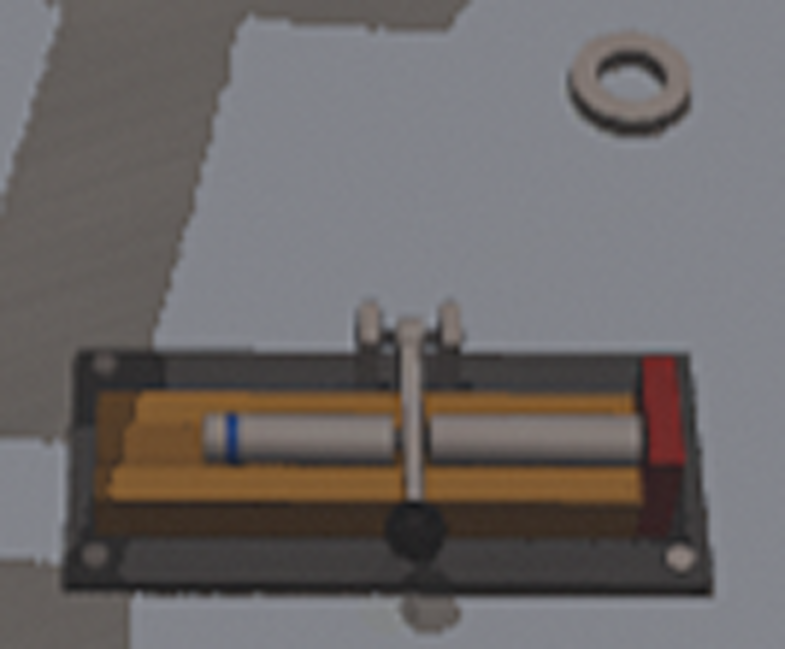

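View pics/t18c.png

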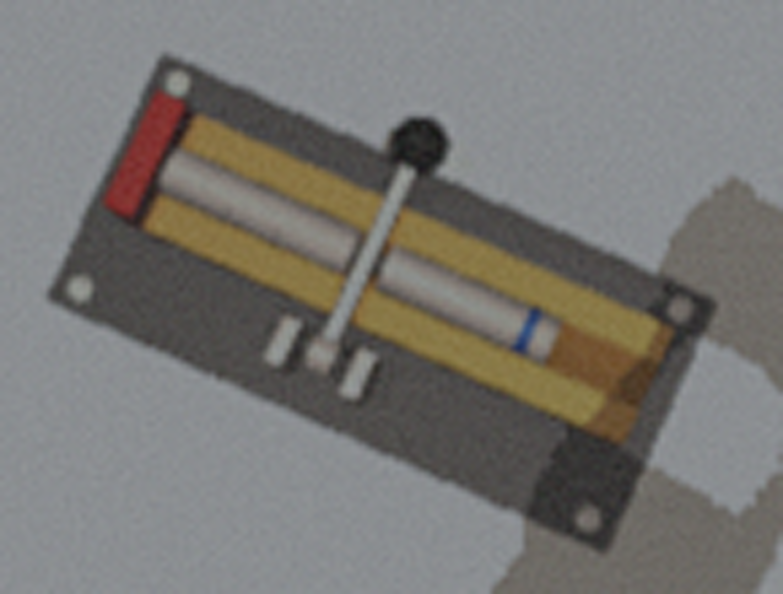

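View pics/s18.png

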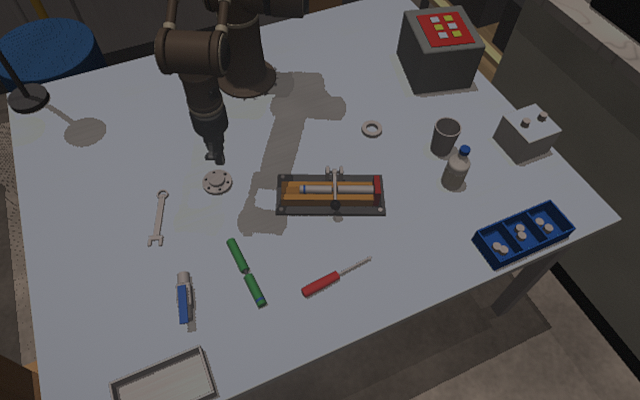

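The shaft sits against the stop (nose at 641 px in the scene crop). The bar lies in the neck with the knob at (415,529). The bystanders are where they began, and the tool touches nothing. Handing in.

```bash
python3 -c "
from bench import *
print(finish_job())"
```

```text
the job is handed in; nothing more can be done
None
```

I pushed the shaft about 40 mm along the groove with the shut fingers until it touched the stop. Then I swung the latch bar over and pressed it down into the shaft's neck. I handed the job in at about 22.5 s on the robot's clock.

**Shaft at the stop:** the push stalled at the expected position while the force rose from 3 N to 11 N. The final pictures show the shaft's end against the red face.

**Latch closed:** pressing on the knob came to a hard stop, with a peak reading of about 23 N. The final pictures show the bar in the neck and the knob where a closed latch should put it. My image check is only good to about 0.03 rad.

**Surroundings:** the other things look unmoved in the final scene picture, and the robot was touching nothing at hand-in.

**What disagreed:** the real fingertips sit about 35 mm above the reported TCP.
- My camera estimate of that offset was 42 mm. A light touch of about 9 N on the rail top gave 35 mm, which puts the pressed knob top at 73 mm, against 74 mm for fully closed.
- My first push attempt passed over the shaft without touching it.
- With a 35 mm offset, the later push ran with the tips about 2 mm below the rail top, inside the groove. I saw no abnormal force there.

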